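# Finish the pyramid of turned blanks

### The arm

A 6-joint arm with a two-finger parallel gripper is mounted at the origin on a cart in front of the work surface, level with it; the furniture and walls round the work are solid. World frame = base frame: x ahead of the robot, y to its left, z up, the work surface at z = 0. Lengths are in m, angles in rad, forces in N, time in s.
With the tool pointing down it reaches from about 0.25 to 0.775 m from the base axis. Payload 8.9 kg.
Tool frame: the origin (TCP) lies at the very end of the fingers, on their centre line; the grasp point (between the pads) lies 19 mm behind it; x points along the fingers, z is the direction in which the jaws open and shut, and the axes are right-handed (so a half turn about x gives the same grasp; the last joint's range is limited). The gripper opens to 85 mm and grips with 20 to 120 N. Pads are 22 mm wide; open, the fingers measure 114 mm over their backs; the gripper's body (76 mm by 85 mm) begins 54 mm behind the grasp point. The pads swing forward as they close: fully open they stand 13 mm farther back than shut.
Start: joints at [1.055, 0.291, -0.153, 1.127, 0, 1.431], TCP at [0.193, 0.488, 0.198] pointing down, gripper open.
Joint ranges: [-2.52, 2.52], [-0.91, 1.74], [-1.3, 1.37], [-1.96, 2.02], [-1.52, 1.47], [-3.14, 3.14]. Speed limits (rad/s): [2.22, 2.22, 2.79, 3.14, 3.14, 3.14].

### API

Orientations are given as a 3x3 rotation matrix whose columns are the frame's x, y, z axes.
In Python, from cell import get_state, grab_frame, camera_params, close_job gives the robot as it stands.
- The arm moves only by the tool play_rows, never from a script. Its arguments are lists of equal length, an entry for each row: "turn": the turn, a rotation vector about the tool's x, y, z in units of 6 degrees (1.0 is 6 degrees), a list of three; "dp": the shift along the tool's x, y, z in cm, a list of three; "fingers": the opening, from -1 (shut) to 1 (fully open). In form: {"turn": [[wx, wy, wz], ...], "dp": [[x, y, z], ...], "fingers": [fingers, ...]}. A call has 1 to 12 rows; each row shifts and turns the commanded pose from where the row before left it, along the tool's axes as they then stand; what a row does not reach is not made up. A row lasts 1/12 s, in which the tool goes at most 41.7 mm and 7.16 degrees, less where a joint would pass 70% of its speed; a pose out of reach is approached as far as the arm can. A call is refused whole if a number of a shift passes 4.17 or a number of a turn 1, either way. A call with a gripper value outside its range is refused whole. The fingers move at their own pace and stop on an object; the grip force is fixed at half the most. Time passes only in rows, so rows that do not move let the fingers close. It gives the time, the measured TCP pose, the force and the opening at its end, in the units of the state.
- get_state(): the state, without advancing time (a new reading comes with each control period).
- grab_frame(name): name is "side" or "top"; returns the picture (480x640x3 uint8, red, green, blue); there is no depth.
- camera_params(name): a dict with "fx", "fy", "cx", "cy" (pixels), "eye" and "attitude" of the camera in the world. Camera axes: x right, y up, looking along -z (the intrinsics and any distortion apply to the point x, -y, -z); pixel columns grow to the right and rows downward; lengths in m; the calibration is good to about 2 mm. A picture is of the moment at which its call begins. camera_params takes no time and is no camera call.
- close_job(): hands the job in, once; it reports no verdict.
The state is a dict: "time_s": time; "joint_pos": joint angles; "joint_vel": joint speeds; "joint_efforts": joint torques, N m; "eef_pos": TCP position; "eef_rot": TCP orientation; "wrist_force": force on the tool from outside, world axes, zero at the start; "torque": the same for the moment, N m; "width": opening from 0.0 (shut) to 1.0 (fully open).
Only numpy, scipy, OpenCV 4.12 (cv2) and the standard library are available. Lean on these libraries where they do the work, as an engineer would, in place of code of your own. Each camera call takes 0.05 s, during which the arm holds its last target.

### The job

Three turned aluminium blanks already lie side by side in the three-groove cradle; finish the pyramid with the three from the long feed rack. Saddle the two plain blanks side by side into the two gaps of that bottom row, then lay the blank with the neck turned round its middle on top, in the gap between those two, with all the ends lined up with the row below. Lower each blank into place rather than dropping it, keep the bottom row in its grooves, and leave the collet, arbor, drill box and pliers as they are.

Things in the scene. Friction and masses are not known exactly. Their poses are not given: they have to be found in the camera images.
- cradle: fixed dark steel strip, 44 (x) by 144 (y) by 8 mm, origin at the centre of its underside on the bench; four wooden ridges (tips at z 21 mm) make V grooves along x at y = +40, 0, -40 mm. A blank in a groove has its axis at z 27.9 mm and sticks out 6 mm past the strip at each end, so it can be held by its flat ends. Blanks of a layer have only 2 mm between their sides
- gap_left (a point): point on the cradle (x 0, y +20 mm, z 60.2 mm in its frame): where the centre of a blank comes to lie when it is saddled between the left (+y) and the middle blank of the bottom row; axes as the cradle's
- gap_right (a point): the same between the middle and the right (-y) blank (x 0, y -20 mm, z 60.2 mm in the cradle's frame)
- apex (a point): the same for the top blank, between the two of the second layer (x 0, y 0, z 92.5 mm in the cradle's frame)
- base_left: blank in the cradle's groove at y = +40 mm, bottom row, stays there: plain turned aluminium cylinder, 38 mm diameter, 56 mm long, about 0.17 kg, lying on its side. Origin at its centre, x along its axis (y and z turn as it rolls). 
- base_mid: blank in the cradle's middle groove, bottom row, stays there: plain turned aluminium cylinder, 38 mm diameter, 56 mm long, about 0.17 kg, lying on its side. Origin at its centre, x along its axis (y and z turn as it rolls). 
- base_right: blank in the cradle's groove at y = -40 mm, bottom row, stays there: plain turned aluminium cylinder, 38 mm diameter, 56 mm long, about 0.17 kg, lying on its side. Origin at its centre, x along its axis (y and z turn as it rolls). 
- feed: fixed feed rack, a dark steel strip 44 (x) by 204 (y) by 8 mm, origin at the centre of its underside on the bench; pairs of wooden ridges (tips at z 21 mm) make a V groove along x at y = +70, 0 and -70 mm. The three blanks to be moved lie there in any order, axis at z 27.9 mm, sticking out 6 mm past the strip at each end
- blank_a: one of the two plain blanks on the feed rack: turned aluminium cylinder, 38 mm diameter, 56 mm long, about 0.17 kg, lying on its side. Origin at its centre, x along its axis (y and z turn as it rolls). It may go in either gap
- blank_b: the other plain blank on the feed rack: turned aluminium cylinder, 38 mm diameter, 56 mm long, about 0.17 kg, lying on its side. Origin at its centre, x along its axis (y and z turn as it rolls). It may go in either gap
- necked: the blank for the top, on the feed rack: turned aluminium cylinder, 38 mm diameter, 56 mm long, about 0.17 kg, lying on its side. Origin at its centre, x along its axis (y and z turn as it rolls). It has a neck 22 mm in diameter and 20 mm wide round its middle; the full-diameter ends are 18 mm wide each
- collet: bystander: small grey steel collet, 33 mm diameter, 31 mm high, standing; origin at the centre of its underside
- arbor: bystander: black tool arbor, 56 mm diameter, 105 mm high, standing; origin at the centre of its underside
- drill_box: bystander: flat green drill box, 68 x 91 x 33 mm; origin at the centre of its underside
- pliers: bystander: yellow-handled pliers lying flat, 191 x 63 x 14 mm; origin at the centre of the underside, x along its length
Mind the look-alikes: they are no part of the job. Leave any red or turquoise look-alike of the blank_a alone. Leave any orange look-alike of the base_left alone.

How it is judged:
By the outcome, as a careful person would: the job done as asked, in the order asked, and still so for the second after the job is handed in, with the robot touching nothing.
It also fails if it takes over 72 s, if anything falls off the work surface, if the arm or the gripper's body presses on something with over 40 N, if the wrist force passes 120 N, or if a joint passes its speed limit or range.

## Working session

There is one attempt and no reset: what is moved stays moved. The work goes in short steps, Python scripts to look and compute and a tool call to move; the robot and the scene stay as the last step left them, time stands still between calls to the robot, and variables do not carry over. Pictures are saved under pics/ and viewed, and the job is handed in when it is done.

Besides the shell and the picture viewer there is one more tool, called after "Emit:" as name(argument=value, ...), one argument or row to a line, values as JSON. play_rows: Moves the arm, as the interface text tells. Its arguments: {"type":"object","properties":{"turn":{"type":"array"},"dp":{"type":"array"},"fingers":{"type":"array"}},"required":["turn","dp","fingers"]}

```bash
ls; mkdir -p pics
python3 - <<'E'
from cell import *
import cv2
print(get_state())
for n in ("side","top"):
    print(n,camera_params(n))
    cv2.imwrite(f"pics/{n}0.png",grab_frame(n)[:,:,::-1])
E
```

```text
pics
{'time_s': 0.0, 'joint_pos': array([ 1.05471896e+00,  2.91271178e-01, -1.54084584e-01,  1.12671363e+00,
        5.46856149e-06,  1.43148942e+00]), 'joint_vel': array([-0.00109135, -0.00122439,  0.00135887,  0.00077113, -0.00032197,
        0.00116181]), 'joint_efforts': array([ 2.94183366e-03, -5.37148082e+01,  3.31366754e+01,  1.61290169e-02,
       -9.43187911e-05, -7.43892372e-06]), 'eef_pos': array([0.19292473, 0.48776907, 0.19725264]), 'eef_rot': array([[-6.32979344e-04, -9.29857633e-01,  3.67918989e-01],
       [-1.10456589e-03,  3.67919488e-01,  9.29856995e-01],
       [-9.99999190e-01,  1.82189504e-04, -1.25997446e-03]]), 'wrist_force': array([-0.14305772, -0.1351903 , -0.38347338]), 'torque': array([-0.05576006, -0.00871591, -0.00571616]), 'width': 0.9992952491386485}
side {'fx': 532.6981065333755, 'fy': 532.6981065333755, 'cx': 325.8498358778614, 'cy': 235.65150104591663, 'eye': array([-0.29292104, -0.42686265,  1.00877428]), 'attitude': array([[ 0.49246881,  0.59964146, -0.63079679],
       [-0.87022974,  0.35026875, -0.34642748],
       [ 0.01321612,  0.71954285,  0.69432227]])}
top {'fx': 554.5416747417642, 'fy': 554.5416747417642, 'cx': 324.4067242423749, 'cy': 244.75046103010186, 'eye': array([0.39420642, 0.04513249, 1.53963625]), 'attitude': array([[ 0.02779739,  0.99429151, -0.10301308],
       [-0.99954535,  0.02885157,  0.0087573 ],
       [ 0.0116794 ,  0.10272281,  0.99464145]])}
```

View pics/top0.png

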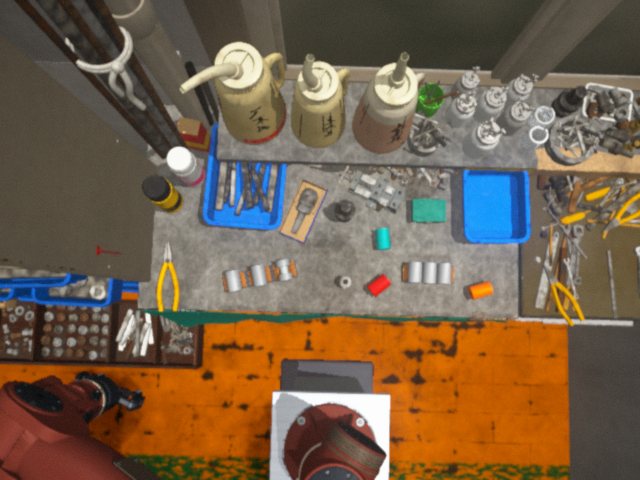

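View pics/side0.png

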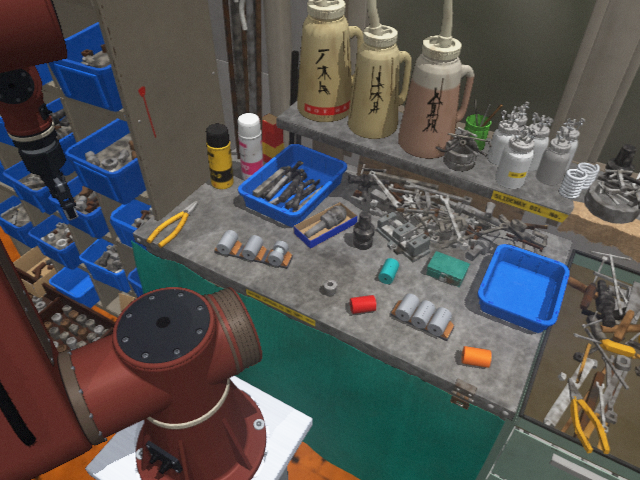

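The top view shows the feed rack at about (260,274), with the necked blank rightmost at (285,269). The cradle is at (428,272). I'll zoom in to measure.

Run:
```python
import cv2
import numpy as np
t=cv2.imread("pics/top0.png");s=cv2.imread("pics/side0.png")
def crop(im,x,y,w,h,k): return cv2.resize(im[y:y+h,x:x+w],None,fx=k,fy=k,interpolation=cv2.INTER_CUBIC)
a=crop(t,215,250,90,50,8); b=crop(t,395,250,70,45,8)
cv2.imwrite("pics/ta.png",a);cv2.imwrite("pics/tb.png",b)
cv2.imwrite("pics/sa.png",crop(s,210,220,90,55,8));cv2.imwrite("pics/sb.png",crop(s,385,285,75,60,8))
```

```text
(no output)
```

View pics/ta.png

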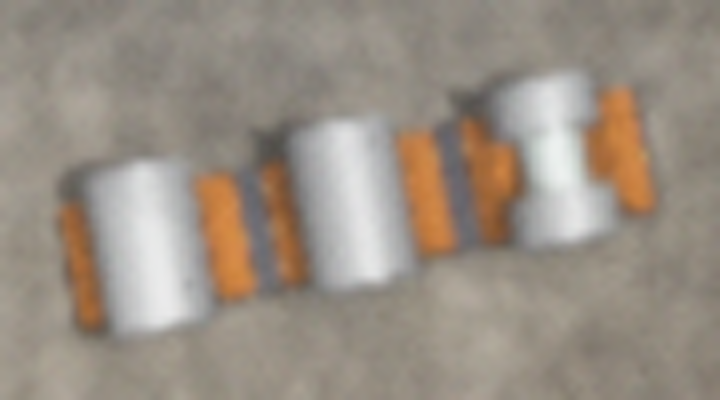

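View pics/tb.png

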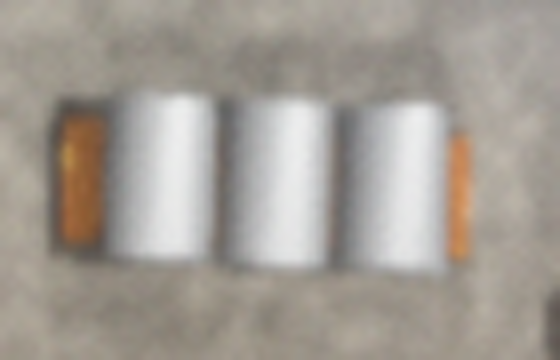

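View pics/sa.png

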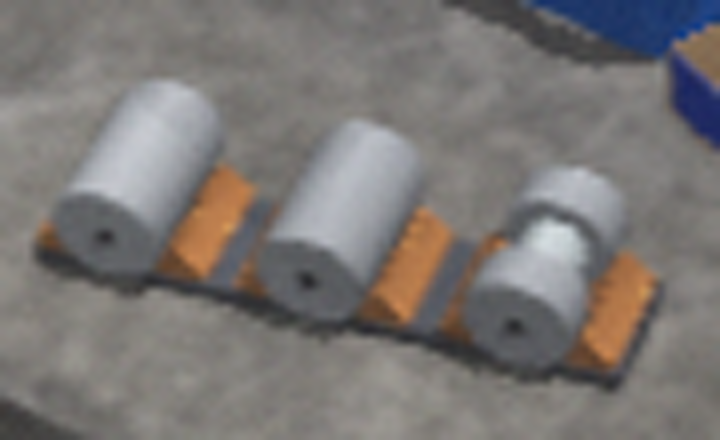

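View pics/sb.png

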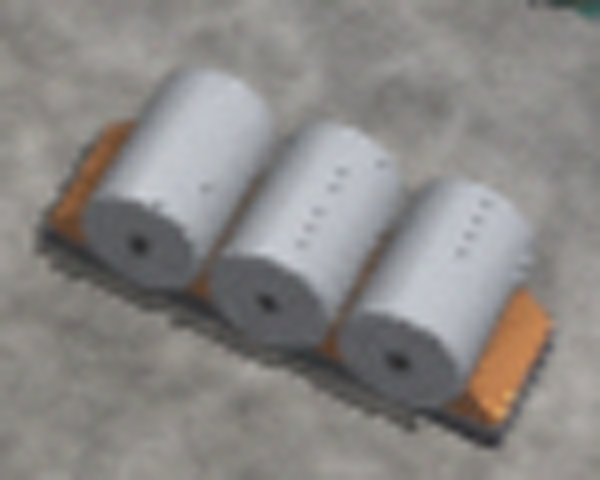

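```bash
cat > h.py <<'E'
import numpy as np, cv2
from cell import *
from scipy.optimize import minimize, least_squares
def proj(n,P):
    c=camera_params(n); p=(np.atleast_2d(P)-c["eye"])@c["attitude"]
    return np.c_[c["cx"]+c["fx"]*p[:,0]/-p[:,2], c["cy"]+c["fy"]*p[:,1]/p[:,2]]
def ray(n,uv,z):
    c=camera_params(n); d=np.array([(uv[0]-c["cx"])/c["fx"],-(uv[1]-c["cy"])/c["fy"],-1.])
    d=c["attitude"]@d; return c["eye"]+d*(z-c["eye"][2])/d[2]
def cyl(cx,cy,z,yaw,L=.056,r=.019):
    a=np.linspace(0,2*np.pi,40,endpoint=False); ex=np.array([np.cos(yaw),np.sin(yaw),0]); ey=np.array([-np.sin(yaw),np.cos(yaw),0])
    ring=r*(np.cos(a)[:,None]*ey+np.sin(a)[:,None]*[0,0,1])
    return np.array([cx,cy,z])+np.r_[ring-ex*L/2,ring+ex*L/2]
def outline(n,P):
    h=cv2.convexHull(proj(n,P).astype(np.float32))[:,0].astype(float); h=np.r_[h,h[:1]]
    d=np.r_[0,np.cumsum(np.linalg.norm(np.diff(h,axis=0),axis=1))]; t=np.linspace(0,d[-1],120)
    return np.c_[np.interp(t,d,h[:,0]),np.interp(t,d,h[:,1])]
def grad(im):
    g=cv2.GaussianBlur(im.astype(np.float32),(0,0),.8); 
    gx=cv2.Sobel(g,cv2.CV_32F,1,0);gy=cv2.Sobel(g,cv2.CV_32F,0,1); m=np.minimum(np.sqrt(gx**2+gy**2).max(2),120); return m
def score(G,n,P):
    o=outline(n,P).astype(np.float32); return cv2.remap(G,o[:,0].copy(),o[:,1].copy(),cv2.INTER_CUBIC).mean()
E
python3 - <<'E'
from h import *
h=lambda p,o:np.array([(p[0]+.5)/8-.5+o[0],(p[1]+.5)/8-.5+o[1]])
G={n:grad(cv2.imread(f"pics/{n}0.png")) for n in("top","side")}
for nm,holes,o,ys in (("feed",[(105,237),(309,280),(515,326)],(210,220),(.07,0,-.07)),("cradle",[(139,245),(266,302),(398,361)],(385,285),(.04,0,-.04))):
    H=np.array([ray("side",h(p,o),.0279) for p in holes])[:,:2]
    d=H[0]-H[2]; yaw=np.arctan2(d[1],d[0])-np.pi/2; print(nm,"spacing",np.linalg.norm(np.diff(H,axis=0),axis=1))
    ex=np.array([np.cos(yaw),np.sin(yaw)]); c=H.mean(0)+.028*ex
    print(" holes",c,yaw)
    for cams in (("side",),("top",),("side","top")):
        f=lambda q:-sum(score(G[n],n,cyl(q[0]-np.sin(q[2])*y,q[1]+np.cos(q[2])*y,.0279,q[2])) for n in cams for y in ys)
        best=min((minimize(f,np.r_[c,yaw]+np.array(e),method="Nelder-Mead",options=dict(initial_simplex=np.r_[c,yaw]+np.array(e)+np.array([[0,0,0],[.003,0,0],[0,.003,0],[0,0,.04]]))) for e in ([0,0,0],[.003,.003,.02],[-.003,-.003,-.02],[.003,-.003,0],[-.003,.003,0])),key=lambda r:r.fun)
        print(" ",cams,best.x.round(4),best.fun/len(cams)/3)
        q=best.x
        if len(cams)==2:
          for n in cams:
            im=cv2.imread(f"pics/{n}0.png"); k=8
            for y in ys:
                P=cyl(q[0]-np.sin(q[2])*y,q[1]+np.cos(q[2])*y,.0279,q[2])
            cen=proj(n,[q[0],q[1],.0279])[0].astype(int)-[45,35]
            cr=cv2.resize(im[cen[1]:cen[1]+70,cen[0]:cen[0]+90],None,fx=8,fy=8,interpolation=cv2.INTER_CUBIC)
            for y in ys:
                P=cyl(q[0]-np.sin(q[2])*y,q[1]+np.cos(q[2])*y,.0279,q[2])
                cv2.polylines(cr,[((outline(n,P)-cen+.5)*8-.5).astype(np.int32)],True,(0,0,255),1)
            cv2.imwrite(f"pics/fit_{nm}_{n}.png",cr)
E
cd pics; python3 -c "
import cv2,numpy as np
a=[cv2.imread(f'fit_{r}_{n}.png') for r in('feed','cradle') for n in('top','side')]
a=[cv2.resize(x,(400,300)) for x in a]
cv2.imwrite('fits.png',np.vstack([np.hstack(a[:2]),np.hstack(a[2:])]))"
```

```text
feed spacing [0.06994958 0.06972108]
 holes [0.46462194 0.20611789] 0.24178339588929965
  ('side',) [0.46   0.202  0.2452] -107.11477661132812Traceback (most recent call last):
  File "<stdin>", line 11, in <module>
  File "<stdin>", line 11, in <genexpr>
    res = _minimize_neldermead(fun, x0, args, callback, bounds=bounds,
                               **options)
    fxr = func(xr)
    fx = function(np.copy(x), *(wrapper_args + args))
  File "<stdin>", line 10, in <lambda>
  File "<stdin>", line 10, in <genexpr>
  File "h.py", line 22, in score
    o=outline(n,P).astype(np.float32); return cv2.remap(G,o[:,0].copy(),o[:,1].copy(),cv2.INTER_CUBIC).mean()
      ~~~~~~~^^^^^
  File "h.py", line 15, in outline
    h=cv2.convexHull(proj(n,P).astype(np.float32))[:,0].astype(float); h=np.r_[h,h[:1]]
                     ~~~~^^^^^
  File "h.py", line 5, in proj
    c=camera_params(n); p=(np.atleast_2d(P)-c["eye"])@c["attitude"]
ValueError: time passes only in moves, steps and waits
[ WARN:0@0.014] global loadsave.cpp:275 findDecoder imread_('fit_feed_top.png'): can't open/read file: check file path/integrity
[ WARN:0@0.014] global loadsave.cpp:275 findDecoder imread_('fit_feed_side.png'): can't open/read file: check file path/integrity
[ WARN:0@0.014] global loadsave.cpp:275 findDecoder imread_('fit_cradle_top.png'): can't open/read file: check file path/integrity
[ WARN:0@0.014] global loadsave.cpp:275 findDecoder imread_('fit_cradle_side.png'): can't open/read file: check file path/integrity
Traceback (most recent call last):
cv2.error: OpenCV(4.12.0) /io/opencv/modules/imgproc/src/resize.cpp:4208: error: (-215:Assertion failed) !ssize.empty() in function 'resize'
```

```bash
sed -i 's/^from scipy/CP={n:camera_params(n) for n in ("top","side")}\nfrom scipy/; s/c=camera_params(n);/c=CP[n];/' h.py
cat > fit.py <<'E'
from h import *
h=lambda p,o:np.array([(p[0]+.5)/8-.5+o[0],(p[1]+.5)/8-.5+o[1]])
G={n:grad(cv2.imread(f"pics/{n}0.png")) for n in("top","side")}
out=[]
for nm,holes,o,ys in (("feed",[(105,237),(309,280),(515,326)],(210,220),(.07,0,-.07)),("cradle",[(139,245),(266,302),(398,361)],(385,285),(.04,0,-.04))):
    H=np.array([ray("side",h(p,o),.0279) for p in holes])[:,:2]
    d=H[0]-H[2]; yaw=np.arctan2(d[1],d[0])-np.pi/2; print(nm,"spacing",np.linalg.norm(np.diff(H,axis=0),axis=1))
    ex=np.array([np.cos(yaw),np.sin(yaw)]); c=H.mean(0)+.028*ex
    print(" holes",c,yaw)
    for cams in (("side",),("top",),("side","top")):
        f=lambda q:-sum(score(G[n],n,cyl(q[0]-np.sin(q[2])*y,q[1]+np.cos(q[2])*y,.0279,q[2])) for n in cams for y in ys)
        best=min((minimize(f,np.r_[c,yaw],method="Nelder-Mead",options=dict(initial_simplex=np.r_[c,yaw]+np.array(e)+np.array([[0,0,0],[.003,0,0],[0,.003,0],[0,0,.04]]))) for e in ([0,0,0],[.003,.003,.02],[-.003,-.003,-.02],[.003,-.003,0],[-.003,.003,0])),key=lambda r:r.fun)
        print(" ",cams,best.x.round(4),best.fun/len(cams)/3)
        q=best.x
    for n in cams:
        im=cv2.imread(f"pics/{n}0.png")
        cen=proj(n,[q[0],q[1],.0279])[0].astype(int)-[50,37]
        cr=cv2.resize(im[cen[1]:cen[1]+75,cen[0]:cen[0]+100],None,fx=4,fy=4,interpolation=cv2.INTER_CUBIC)
        for y in ys:
            P=cyl(q[0]-np.sin(q[2])*y,q[1]+np.cos(q[2])*y,.0279,q[2])
            cv2.polylines(cr,[((outline(n,P)-cen+.5)*4-.5).astype(np.int32)],True,(0,0,255),1)
        out.append(cr)
cv2.imwrite('pics/fits.png',np.vstack([np.hstack(out[:2]),np.hstack(out[2:])]))
E
python3 fit.py
```

```text
feed spacing [0.06994958 0.06972108]
 holes [0.46462194 0.20611789] 0.24178339588929965
  ('side',) [0.46   0.202  0.2452] -107.11477661132812
  ('top',) [0.4632 0.2075 0.2451] -111.09249877929688
  ('side', 'top') [0.4626 0.2052 0.2387] -102.83461507161458
cradle spacing [0.03949819 0.04007791]
 holes [ 0.48462451 -0.25860656] -0.011353792154694453
  ('side',) [ 0.4791 -0.2626 -0.0404] -101.55319213867188
  ('top',) [ 0.4828 -0.2549 -0.0186] -115.72493489583333
  ('side', 'top') [ 0.4817 -0.2634 -0.0201] -105.91409301757812
```

View pics/fits.png

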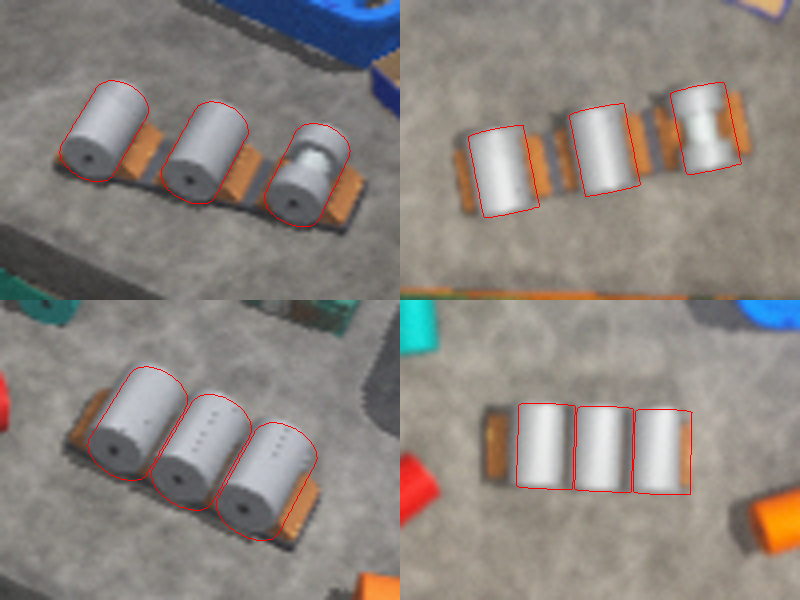

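```bash
cat > fit2.py <<'E'
from h import *
h=lambda p,o:np.array([(p[0]+.5)/8-.5+o[0],(p[1]+.5)/8-.5+o[1]])
def cen(n,P):
    m=cv2.moments(cv2.convexHull(proj(n,P).astype(np.float32))); return np.array([m['m10'],m['m01']])/m['m00']
D=(("feed",[(105,237),(309,280),(515,326)],(210,220),[(147,246),(350,203),(554,160)],(215,250),(.07,0,-.07)),("cradle",[(139,245),(266,302),(398,361)],(385,285),[(161,177.5),(277,182.5),(395,185.5)],(395,250),(.04,0,-.04)))
for nm,holes,o,tc,o2,ys in D:
    def res(q,w=(1,1)):
        r=[]
        for p,t,y in zip(holes,tc,ys):
            c=np.array([q[0]-np.sin(q[2])*y,q[1]+np.cos(q[2])*y]); e=np.array([np.cos(q[2]),np.sin(q[2])])
            r+=list(w[0]*(proj("side",[*(c-.028*e),.0279])[0]-h(p,o)))
            r+=list(w[1]*(cen("top",cyl(*c,.0279,q[2]))-h(t,o2)))
        return np.array(r)
    for w in((1,0),(0,1),(1,1)):
        s=least_squares(res,[.47,0.,0],kwargs=dict(w=w)); print(nm,w,s.x.round(4),"rms px",np.sqrt((s.fun**2).mean()).round(2))
E
python3 fit2.py
```

```text
feed (1, 0) [0.4646 0.2061 0.241 ] rms px 0.05
feed (0, 1) [0.4628 0.2106 0.3846] rms px 1.57
feed (1, 1) [0.4639 0.2077 0.2498] rms px 0.47
cradle (1, 0) [ 0.4846 -0.2586 -0.012 ] rms px 0.05
cradle (0, 1) [ 0.4835 -0.257   0.0814] rms px 0.53
cradle (1, 1) [ 0.4838 -0.2574  0.0141] rms px 0.32
```

```bash
sed -i 's/kwargs=dict/diff_step=1e-2,x_scale=[.1,.1,.1],kwargs=dict/; s/\[.47,0.,0\]/[.47,.2*np.sign(ys[0]-.05),.1]/' fit2.py; python3 fit2.py
```

```text
feed (1, 0) [0.4646 0.2061 0.241 ] rms px 0.05
feed (0, 1) [0.4628 0.2091 0.2374] rms px 0.08
feed (1, 1) [0.4638 0.2076 0.2471] rms px 0.47
cradle (1, 0) [ 0.4846 -0.2586 -0.012 ] rms px 0.05
cradle (0, 1) [ 0.4832 -0.2567 -0.0057] rms px 0.04
cradle (1, 1) [ 0.4839 -0.2576  0.0037] rms px 0.3
```

Emit:
play_rows(
  turn=[
    [0.91,0,0],
    [0.91,0,0],
    [0.91,0,0],
    [0.91,0,0],
    [0.91,0,0],
    [0.91,0,0],
    [0.91,0,0],
    [0.91,0,0],
    [0.91,0,0],
    [0.93,0,0],
  ],
  dp=[
    [0,0,0],
    [0,0,0],
    [0,0,0],
    [0,0,0],
    [0,0,0],
    [0,0,0],
    [0,0,0],
    [0,0,0],
    [0,0,0],
    [0,0,0],
  ],
  fingers=[1,1,1,1,1,1,1,1,1,1],
)

```text
time_s: 0.93
eef_pos: [0.193, 0.4879, 0.1974]
eef_rot: [[-0.0, -0.232, 0.973], [-0.001, 0.973, 0.232], [-1.0, -0.001, -0.001]]
wrist_force: [0.3, -0.7, -0.3]
width: 1.0
```

```bash
cat > go.py <<'E'
import sys, numpy as np
from cell import get_state
from scipy.spatial.transform import Rotation as R
# go.py x y z heading
x,y,z,hd=map(float,sys.argv[1:5]); s=get_state(); Rm=s['eef_rot']; zt=Rm[:,2]
d=Rm.T@(np.array([x,y,z])-s['eef_pos'])*100
T=np.c_[[0,0,-1],[0,0,0],[np.cos(hd),np.sin(hd),0]]; T[:,1]=np.cross(T[:,2],T[:,0])
rv=R.from_matrix(Rm.T@T).as_rotvec()*180/np.pi/6
print("t %.2f pos"%s['time_s'],s['eef_pos'].round(4),"head %.4f"%np.arctan2(zt[1],zt[0]),"width %.3f"%s['width'],"F",s['wrist_force'].round(1),"j",s['joint_pos'].round(2))
print("dp total cm",d.round(2),"turn units",rv.round(3))
E
python3 go.py .4471 .2756 .12 .239
```

```text
t 0.93 pos [0.193  0.4879 0.1974] head 0.2342 width 1.000 F [ 0.3 -0.7 -0.3] j [ 1.05  0.29 -0.15  1.13 -0.    2.39]
dp total cm [  7.75 -26.54  19.79] turn units [-0.046 -0.005  0.006]
```

Emit:
play_rows(
  turn=[
    [-0.046,0,0],
    [0,0,0],
    [0,0,0],
    [0,0,0],
    [0,0,0],
    [0,0,0],
    [0,0,0],
    [0,0,0],
    [0,0,0],
    [0,0,0],
    [0,0,0],
    [0,0,0],
  ],
  dp=[
    [0.4,-1.3,1.0],
    [0.75,-2.6,1.9],
    [0.75,-2.6,1.9],
    [0.75,-2.6,1.9],
    [0.75,-2.6,1.9],
    [0.75,-2.6,1.9],
    [0.75,-2.6,1.9],
    [0.75,-2.6,1.9],
    [0.75,-2.6,1.9],
    [0.75,-2.6,1.9],
    [0.6,-1.84,1.69],
    [0,0,0],
  ],
  fingers=[1,1,1,1,1,1,1,1,1,1,1,1],
)

```text
time_s: 1.93
eef_pos: [0.4521, 0.2755, 0.1189]
eef_rot: [[0.0, -0.238, 0.971], [-0.001, 0.971, 0.238], [-1.0, -0.001, -0.0]]
wrist_force: [-0.9, -0.6, 0.5]
width: 0.996
```

```bash
python3 go.py .4471 .2756 .013 .239
python3 - <<'E'
from h import *
for n in("top","side"):
    im=grab_frame(n)[:,:,::-1].copy(); cv2.imwrite(f"pics/{n}1.png",im)
    s=get_state(); p=proj(n,s['eef_pos'])[0]; o=np.clip(p.astype(int)-[50,40],0,[540,400])
    cr=cv2.resize(im[o[1]:o[1]+80,o[0]:o[0]+100],None,fx=4,fy=4,interpolation=cv2.INTER_CUBIC)
    cv2.circle(cr,tuple(((p-o+.5)*4).astype(int)),3,(0,0,255),1)
    q=proj(n,[[.4471,.2756,.047],[.4637,.2076,.047]])
    for k in q: cv2.circle(cr,tuple(((k-o+.5)*4).astype(int)),3,(0,255,0),1)
    cv2.imwrite(f"pics/c1{n}.png",cr)
cv2.imwrite("pics/c1.png",np.hstack([cv2.imread("pics/c1top.png"),cv2.imread("pics/c1side.png")]))
E
```

```text
t 1.93 pos [0.4521 0.2755 0.1189] head 0.2400 width 0.996 F [-0.9 -0.6  0.5] j [ 0.41  0.36 -0.28  0.94 -0.    1.74]
dp total cm [10.59  0.14 -0.48] turn units [ 0.009 -0.003  0.012]
```

View pics/c1.png

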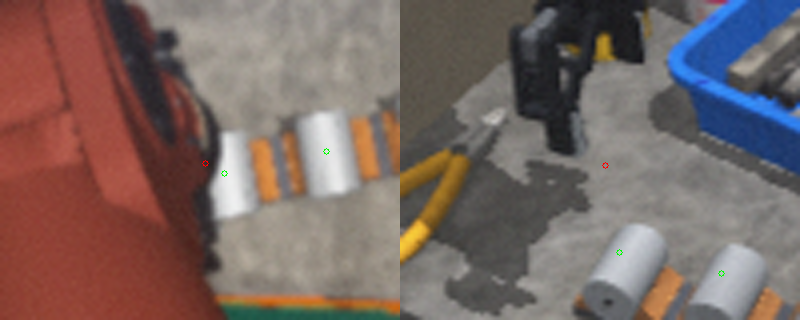

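```bash
python3 go.py .4471 .2756 .013 .239
```

```text
t 2.03 pos [0.4492 0.2776 0.1197] head 0.2418 width 1.002 F [ 0.4 -0.1  0.1] j [ 0.41  0.35 -0.28  0.94  0.    1.74]
dp total cm [10.67 -0.14 -0.24] turn units [ 0.027 -0.014  0.   ]
```

Emit:
play_rows(
  turn=[
    [0,0,0],
    [0,0,0],
  ],
  dp=[
    [0,0,0],
    [0,0,0],
  ],
  fingers=[1,1],
)

```text
time_s: 2.2
eef_pos: [0.4484, 0.2789, 0.1205]
eef_rot: [[-0.0, -0.242, 0.97], [0.0, 0.97, 0.242], [-1.0, 0.0, -0.0]]
wrist_force: [-0.1, 0.8, -0.6]
width: 0.997
```

```bash
python3 go.py .4471 .2756 .013 .239
python3 - <<'E'
from h import *
cv2.imwrite("pics/side2.png",grab_frame("side")[:,:,::-1]); print(get_state()['eef_pos'])
im=cv2.imread("pics/side2.png")[160:300,180:340]
im=cv2.resize(im,None,fx=5,fy=5,interpolation=cv2.INTER_CUBIC)[:600]
cv2.imwrite("pics/c2.png",im)
E
```

```text
t 2.20 pos [0.4484 0.2789 0.1205] head 0.2449 width 0.997 F [-0.1  0.8 -0.6] j [ 0.42  0.35 -0.28  0.94  0.    1.74]
dp total cm [10.75 -0.29 -0.21] turn units [ 0.056 -0.002 -0.001]
[0.44844955 0.27904494 0.12055776]
```

View pics/c2.png

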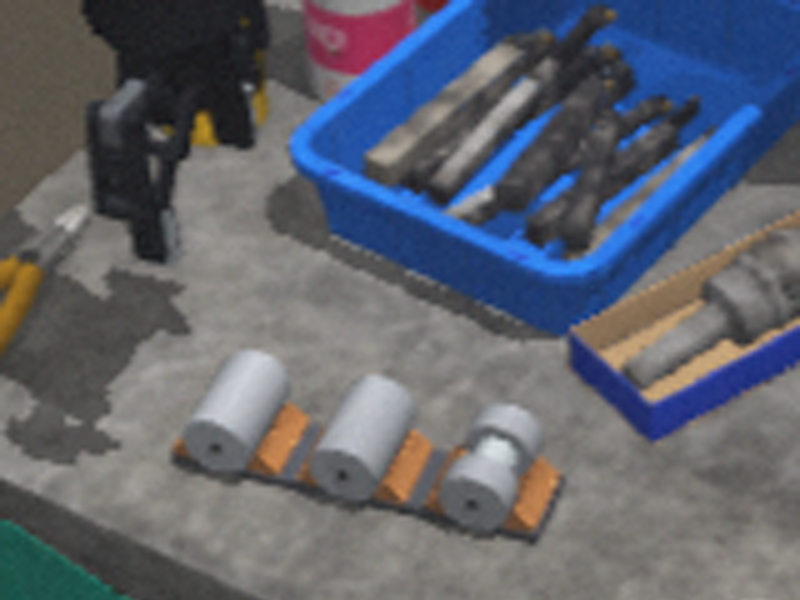

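Run:
```python
from h import *
s=get_state(); c=s['eef_pos']; j=s['eef_rot'][:,2]
for w in(-.0425,-.05,.0425,.05): print(w,proj("side",c+[0,0,.013]+w*j).round(1))
print(proj("side",c+[0,0,.013]).round(1)); print(ray("side",(219.5,199.5),c[2]+.013))
```

```text
-0.0425 [[213.5 221.7]]
-0.05 [[212.2 223.7]]
0.0425 [[227.4 200. ]]
0.05 [[228.5 198.1]]
[[220.6 210.6]]
[0.48107686 0.30765201 0.13355776]
```

Emit:
play_rows(
  turn=[
    [0.05,0,0],
    [0,0,0],
    [0,0,0],
    [0,0,0],
  ],
  dp=[
    [1,-0.29,-0.21],
    [2,0,0],
    [2,0,0],
    [0,0,0],
  ],
  fingers=[1,1,1,1],
)

```text
time_s: 2.58
eef_pos: [0.4451, 0.2747, 0.0677]
eef_rot: [[-0.004, -0.237, 0.971], [-0.002, 0.971, 0.237], [-1.0, -0.001, -0.005]]
wrist_force: [-1.5, -0.5, -1.1]
width: 1.006
```

```bash
cat > look.py <<'E'
import sys
from h import *
# look.py tag cx cy w h k : crops around (side)
tag,n=sys.argv[1:3]; x,y,w,h,k=map(int,sys.argv[3:8])
im=grab_frame(n)[:,:,::-1].copy(); cv2.imwrite(f"pics/{tag}_full.png",im)
cv2.imwrite(f"pics/{tag}.png",cv2.resize(im[y:y+h,x:x+w],None,fx=k,fy=k,interpolation=cv2.INTER_CUBIC))
s=get_state(); c=s['eef_pos']; j=s['eef_rot'][:,2]
print("TCP px",proj(n,c).round(1),"open tips",[proj(n,c+[0,0,.013]+q*j)[0].round(1) for q in(-.0425,.0425)])
E
python3 look.py c3 side 190 170 120 100 6; python3 go.py .4471 .2756 .013 .239
```

```text
TCP px [[224.4 230.6]] open tips [array([216.9, 238.1]), array([230.4, 216.2])]
t 2.63 pos [0.4459 0.2749 0.0693] head 0.2397 width 0.997 F [-0.7 -0.6 -0.1] j [ 0.41  0.4  -0.36  0.82  0.    1.74]
dp total cm [5.63 0.04 0.15] turn units [ 0.007 -0.03   0.005]
```

View pics/c3.png

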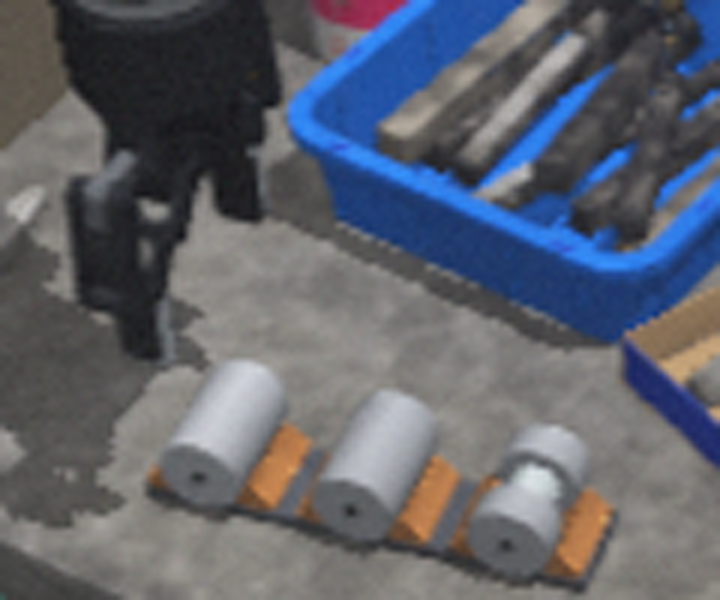

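```bash
python3 look.py c4 top 190 220 120 100 6
```

```text
TCP px [[231.4 279.5]] open tips [array([233.7, 295.2]), array([227.5, 263.4])]
```

View pics/c4.png

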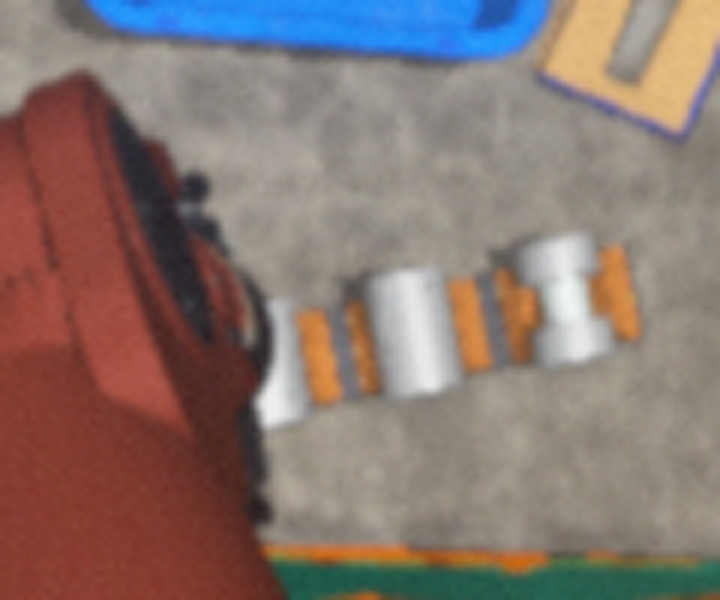

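```bash
python3 - <<'E'
from h import *
c=get_state()['eef_pos']+[0,0,.013]
for n in("side","top"):
    print(n,[((proj(n,c+.01*np.eye(3)[i])-proj(n,c))[0]).round(2) for i in range(3)], proj(n,[[c[0],c[1],.1],[c[0],c[1],.15]]).round(1))
E
python3 - <<'E'
import cv2
im=cv2.imread("pics/c4_full.png")[200:440,160:380]; cv2.imwrite("pics/c5.png",cv2.resize(im,None,fx=2.5,fy=2.5))
im=cv2.imread("pics/c3_full.png")[60:300,80:300]; cv2.imwrite("pics/c6.png",cv2.resize(im,None,fx=2.5,fy=2.5))
E
```

```text
side [array([ 2.4 , -2.31]), array([-3.16, -1.35]), array([-0.47, -2.9 ])] [[223.1 221.4]
 [220.6 206.4]]
top [array([ 0.17, -3.82]), array([-3.82, -0.11]), array([-0.6 , -0.16])] [[229.6 279. ]
 [226.4 278.2]]
```

View pics/c5.png

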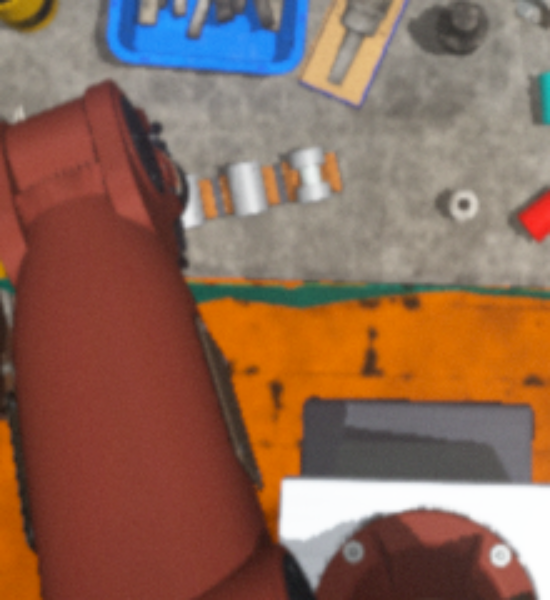

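View pics/c6.png

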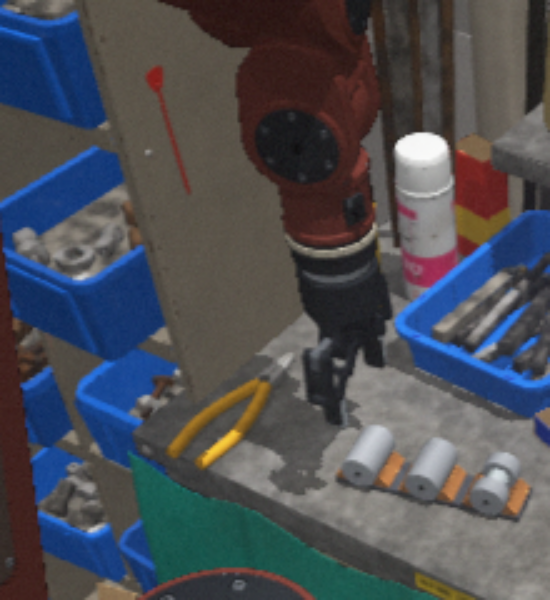

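Emit:
play_rows(
  turn=[
    [0,0,0],
    [0,0,0],
    [0,0,0],
    [0,0,0],
    [0,0,0],
  ],
  dp=[
    [1,0.04,0.15],
    [1,0,0],
    [1,0,0],
    [1,0,0],
    [0,0,0],
  ],
  fingers=[1,1,1,1,1],
)

```text
time_s: 3.1
eef_pos: [0.4478, 0.2751, 0.0281]
eef_rot: [[-0.003, -0.236, 0.972], [-0.001, 0.972, 0.236], [-1.0, -0.001, -0.003]]
wrist_force: [-0.8, 0.1, -0.5]
width: 1.004
```

```bash
python3 look.py c7 side 190 170 120 100 6; python3 go.py .4471 .2756 .013 .239
```

```text
TCP px [[226.7 241.3]] open tips [array([219.3, 248.8]), array([232.6, 227. ])]
t 3.15 pos [0.4482 0.2752 0.029 ] head 0.2384 width 1.001 F [0.3 0.1 1.5] j [ 0.41  0.45 -0.4   0.72  0.    1.74]
dp total cm [ 1.6   0.06 -0.09] turn units [-0.006 -0.024  0.004]
```

View pics/c7.png

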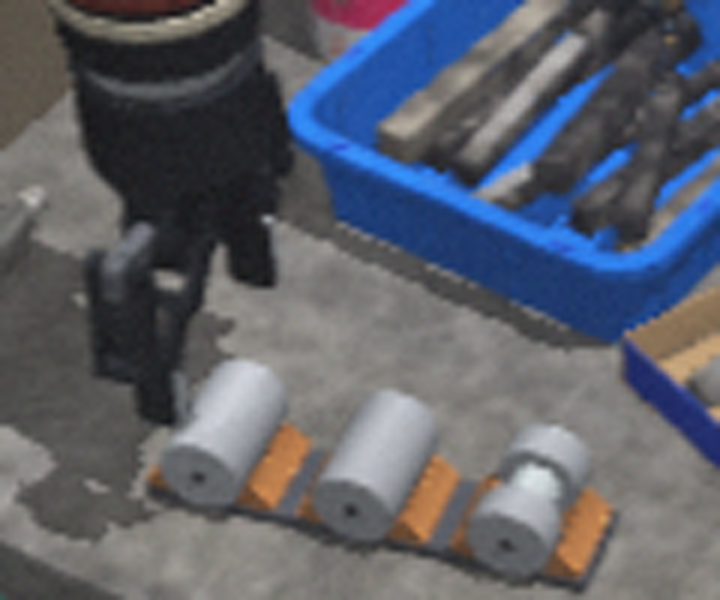

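Emit:
play_rows(
  turn=[
    [0,0,0],
    [0,0,0],
    [0,0,0],
    [0,0,0],
    [0,0,0],
    [0,0,0],
  ],
  dp=[
    [0,0,0],
    [0,0,0],
    [0,0,0],
    [0,0,0],
    [0,0,0],
    [0,0,0],
  ],
  fingers=[0.2,0.2,0.2,0.2,0.2,0.2],
)

```text
time_s: 3.65
eef_pos: [0.4494, 0.2758, 0.0305]
eef_rot: [[0.0, -0.236, 0.972], [0.0, 0.972, 0.236], [-1.0, 0.0, 0.0]]
wrist_force: [-0.1, -0.3, -0.0]
width: 0.596
```

```bash
python3 look.py c8 side 190 170 120 100 6; python3 go.py .4471 .2756 .013 .239
```

```text
TCP px [[226.7 240.5]] open tips [array([219.4, 248.1]), array([232.6, 226.3])]
t 3.70 pos [0.4493 0.2758 0.0304] head 0.2385 width 0.603 F [-0.3 -0.5 -0.3] j [ 0.41  0.45 -0.4   0.72 -0.    1.74]
dp total cm [ 1.74  0.04 -0.22] turn units [-0.005  0.002 -0.   ]
```

View pics/c8.png

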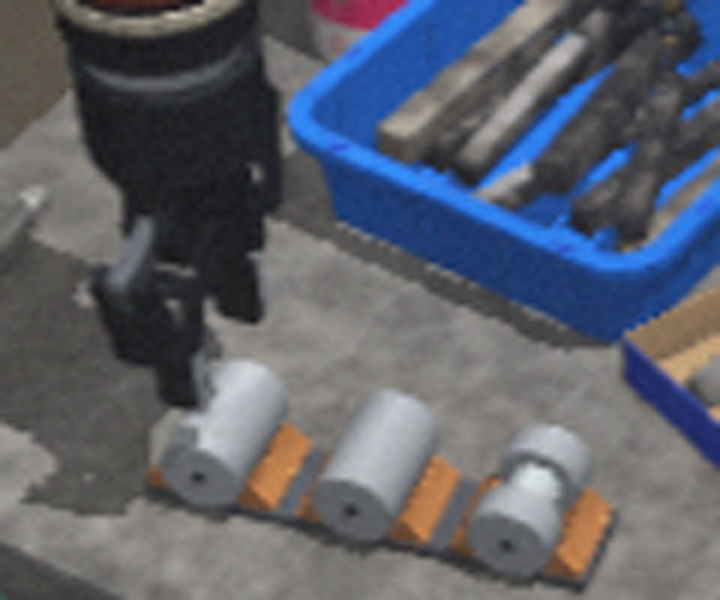

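Emit:
play_rows(
  turn=[
    [0,0,0],
    [0,0,0],
    [0,0,0],
    [0,0,0],
    [0,0,0],
    [0,0,0],
  ],
  dp=[
    [0,0,-0.2],
    [0,0,0],
    [0,0,0],
    [1,0,0],
    [1,0,0],
    [0,0,0],
  ],
  fingers=[1,1,1,1,1,1],
)

```text
time_s: 4.2
eef_pos: [0.4458, 0.2746, 0.008]
eef_rot: [[-0.003, -0.236, 0.972], [-0.001, 0.972, 0.236], [-1.0, -0.001, -0.003]]
wrist_force: [-0.4, -0.8, -0.8]
width: 0.997
```

```bash
python3 look.py c9 side 190 170 120 100 6; python3 go.py .4471 .2756 .013 .239
```

```text
TCP px [[227.2 247.3]] open tips [array([220., 255.]), array([233.1, 233.1])]
t 4.25 pos [0.446  0.2747 0.0087] head 0.2385 width 0.996 F [ 0.2 -0.2 -0.1] j [ 0.41  0.48 -0.42  0.67  0.    1.74]
dp total cm [-0.43  0.06  0.13] turn units [-0.005 -0.027  0.005]
```

View pics/c9.png

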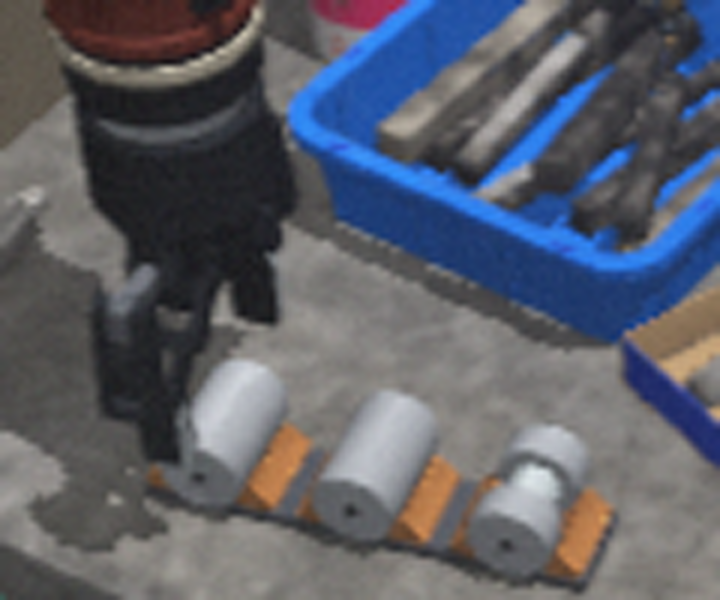

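Emit:
play_rows(
  turn=[
    [0,0,0],
    [0,0,0],
    [0,0,0],
    [0,0,0],
  ],
  dp=[
    [0.7,-0.1,0.13],
    [0.7,-0.1,0],
    [0.6,0,0],
    [0,0,0],
  ],
  fingers=[1,1,1,1],
)

```text
time_s: 4.58
eef_pos: [0.4482, 0.2731, -0.0111]
eef_rot: [[-0.002, -0.236, 0.972], [-0.001, 0.972, 0.236], [-1.0, -0.0, -0.002]]
wrist_force: [-0.5, -0.5, -0.4]
width: 0.997
```

```bash
python3 look.py c10 side 190 170 120 100 6; python3 go.py .4471 .2756 .013 .239
```

```text
TCP px [[229.  252.1]] open tips [array([221.9, 259.8]), array([234.8, 237.9])]
t 4.63 pos [ 0.4484  0.2733 -0.0105] head 0.2384 width 0.996 F [-0.6  0.1  0.2] j [ 0.41  0.5  -0.44  0.63  0.    1.74]
dp total cm [-2.35  0.25 -0.07] turn units [-0.005 -0.015  0.002]
```

View pics/c10.png

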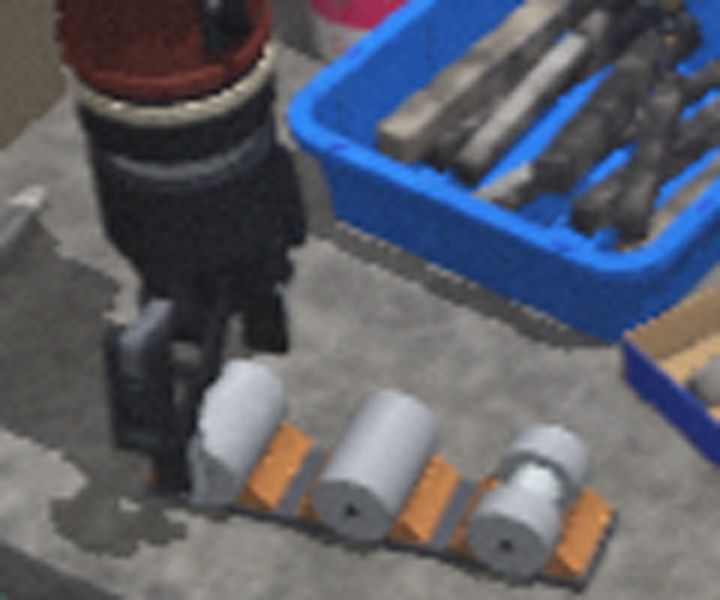

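Emit:
play_rows(
  turn=[
    [0,0,0],
    [0,0,0],
    [0,0,0],
    [0,0,0],
    [0,0,0],
    [0,0,0],
    [0,0,0],
  ],
  dp=[
    [0,0,0],
    [0,0,0],
    [0,0,0],
    [0,0,0],
    [0,0,0],
    [0,0,0],
    [0,0,0],
  ],
  fingers=[-1,-1,-1,-1,-1,-1,-1],
)

```text
time_s: 5.22
eef_pos: [0.4491, 0.2737, -0.0091]
eef_rot: [[0.0, -0.236, 0.972], [0.0, 0.972, 0.236], [-1.0, 0.0, 0.0]]
wrist_force: [-2.0, -0.9, 6.5]
width: 0.646
```

```bash
python3 look.py c11 side 190 170 120 100 6; python3 go.py .4471 .2756 .15 .239
```

```text
TCP px [[229.  251.4]] open tips [array([221.9, 259.2]), array([234.7, 237.3])]
t 5.27 pos [ 0.4491  0.2737 -0.0091] head 0.2387 width 0.640 F [-2.4 -0.6  5.3] j [ 0.41  0.5  -0.44  0.63 -0.    1.74]
dp total cm [-15.91   0.23  -0.15] turn units [-0.003  0.005 -0.001]
```

View pics/c11.png

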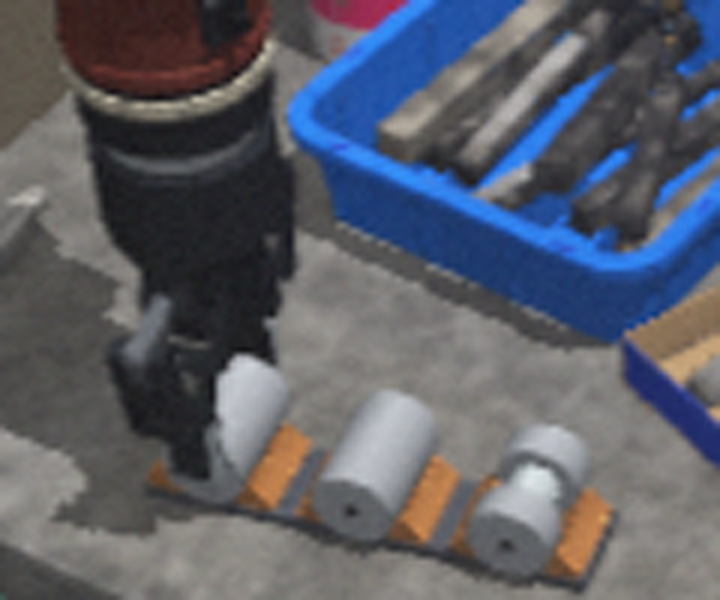

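Emit:
play_rows(
  turn=[
    [0,0,0],
    [0,0,0],
    [0,0,0],
    [0,0,0],
    [0,0,0],
    [0,0,0],
    [0,0,0],
  ],
  dp=[
    [-0.5,0,0],
    [-1,0,0],
    [-2,0,0],
    [-2.5,0,0],
    [-2.5,0,0],
    [-1.5,0,0],
    [0,0,0],
  ],
  fingers=[-1,-1,-1,-1,-1,-1,-1],
)

```text
time_s: 5.85
eef_pos: [0.4514, 0.2747, 0.0943]
eef_rot: [[0.006, -0.236, 0.972], [0.002, 0.972, 0.236], [-1.0, 0.001, 0.006]]
wrist_force: [0.2, -0.2, -2.8]
width: 0.639
```

```bash
python3 look.py c12 side 170 150 120 100 6; python3 go.py .4841 -.2376 .09 -.009
```

```text
TCP px [[224.6 223. ]] open tips [array([217. , 230.4]), array([230.7, 208.5])]
t 5.90 pos [0.4505 0.2743 0.0923] head 0.2386 width 0.642 F [ 0.2  0.  -2.5] j [ 0.41  0.38 -0.32  0.87  0.    1.74]
dp total cm [  0.16 -50.53  -8.83] turn units [ 2.364  0.036 -0.011]
```

View pics/c12.png

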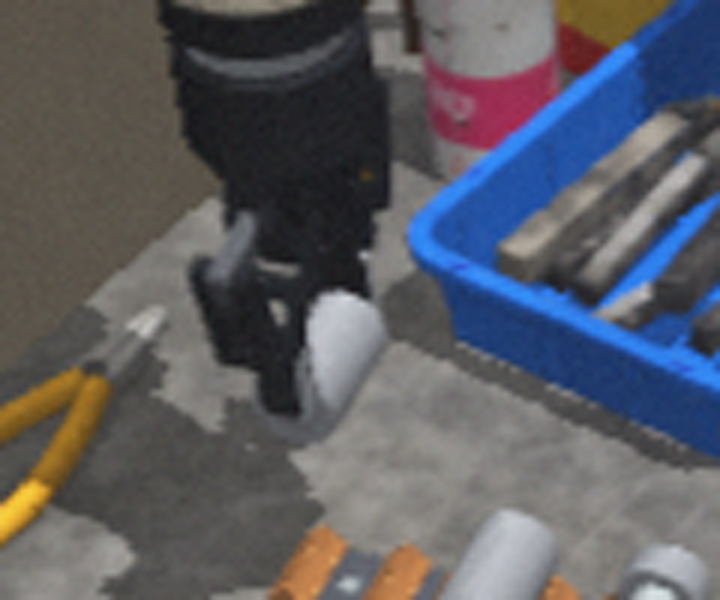

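Emit:
play_rows(
  turn=[
    [0.5,0,0],
    [0.7,0,0],
    [0.7,0,0],
    [0.46,0,0],
  ],
  dp=[
    [0,0,0],
    [0,0,0],
    [0,0,0],
    [0,0,0],
  ],
  fingers=[-1,-1,-1,-1],
)

```text
time_s: 6.23
eef_pos: [0.4481, 0.2732, 0.0892]
eef_rot: [[-0.002, 0.013, 1.0], [-0.001, 1.0, -0.013], [-1.0, -0.001, -0.002]]
wrist_force: [-0.7, 0.4, -2.7]
width: 0.642
```

```bash
python3 go.py .4841 -.2376 .10 -.009
```

```text
t 6.23 pos [0.4481 0.2732 0.0892] head -0.0125 width 0.642 F [-0.7  0.4 -2.7] j [ 0.41  0.38 -0.33  0.86 -0.    1.99]
dp total cm [ -1.05 -51.04   4.23] turn units [-0.034 -0.017  0.008]
```

Emit:
play_rows(
  turn=[
    [-0.034,-0.017,0.008],
    [0,0,0],
    [0,0,0],
    [0,0,0],
    [0,0,0],
    [0,0,0],
    [0,0,0],
    [0,0,0],
    [0,0,0],
    [0,0,0],
    [0,0,0],
    [0,0,0],
  ],
  dp=[
    [-0.5,-1,0.1],
    [-0.5,-2,0.2],
    [0,-3,0.25],
    [0,-3,0.25],
    [0,-3,0.25],
    [0,-3,0.25],
    [0,-3,0.25],
    [0,-3,0.25],
    [0,-3,0.25],
    [0,-3,0.25],
    [0,-3,0.25],
    [0,-3,0.25],
  ],
  fingers=[-1,-1,-1,-1,-1,-1,-1,-1,-1,-1,-1,-1],
)

```text
time_s: 7.23
eef_pos: [0.4743, -0.0583, 0.0997]
eef_rot: [[0.001, 0.003, 1.0], [0.001, 1.0, -0.003], [-1.0, 0.001, 0.001]]
wrist_force: [1.0, -0.5, -2.4]
width: 0.64
```

```bash
python3 go.py .4841 -.2376 .10 -.009
```

```text
t 7.23 pos [ 0.4743 -0.0583  0.0997] head -0.0033 width 0.640 F [ 1.  -0.5 -2.4] j [-0.28  0.29 -0.44  0.85  0.    1.3 ]
dp total cm [ -0.04 -17.92   1.03] turn units [ 0.055  0.008 -0.009]
```

Emit:
play_rows(
  turn=[
    [0.03,0,0],
    [0,0,0],
    [0,0,0],
    [0,0,0],
    [0,0,0],
    [0,0,0],
    [0,0,0],
    [0,0,0],
    [0,0,0],
    [0,0,0],
    [0,0,0],
  ],
  dp=[
    [0,-3,0.2],
    [0,-3,0.2],
    [0,-3,0.2],
    [0,-2.8,0.2],
    [0,-2.2,0.2],
    [0,-1.7,0.1],
    [0,-1.2,0],
    [0,-0.7,0],
    [0,-0.3,0],
    [0,0,0],
    [0,0,0],
  ],
  fingers=[-1,-1,-1,-1,-1,-1,-1,-1,-1,-1,-1],
)

```text
time_s: 8.15
eef_pos: [0.4847, -0.2348, 0.0998]
eef_rot: [[0.001, 0.007, 1.0], [0.001, 1.0, -0.007], [-1.0, 0.001, 0.001]]
wrist_force: [0.8, 0.7, -1.1]
width: 0.646
```

```bash
python3 look.py c13 side 360 230 120 100 6; python3 go.py .4841 -.2376 .10 -.009;python3 look.py c14 top 360 210 120 100 6; python3 go.py .4841 -.2376 .10 -.009
```

```text
TCP px [[417.2 289.6]] open tips [array([410.3, 298.7]), array([425.3, 273.4])]
t 8.20 pos [ 0.4848 -0.2346  0.0999] head -0.0071 width 0.641 F [ 0.9  0.3 -1.9] j [-0.59  0.39 -0.28  0.9   0.    0.99]
dp total cm [-0.01 -0.3  -0.07] turn units [ 0.018  0.014 -0.013]
TCP px [[426.3 270. ]] open tips [array([427. , 286.2]), array([427.6, 253.3])]
t 8.25 pos [ 0.4849 -0.2346  0.1   ] head -0.0070 width 0.641 F [-0.1  0.7 -1.7] j [-0.59  0.39 -0.28  0.9   0.    0.99]
dp total cm [-0.   -0.3  -0.08] turn units [ 0.019  0.015 -0.011]
```

View pics/c13.png

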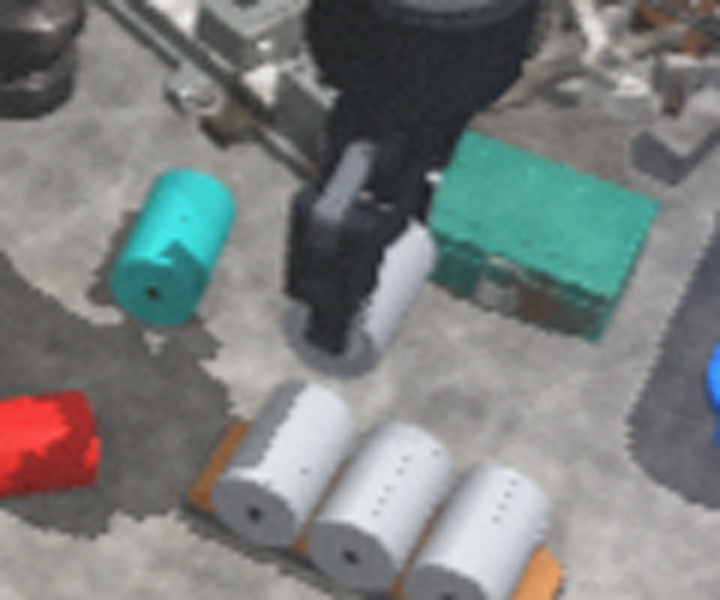

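View pics/c14.png

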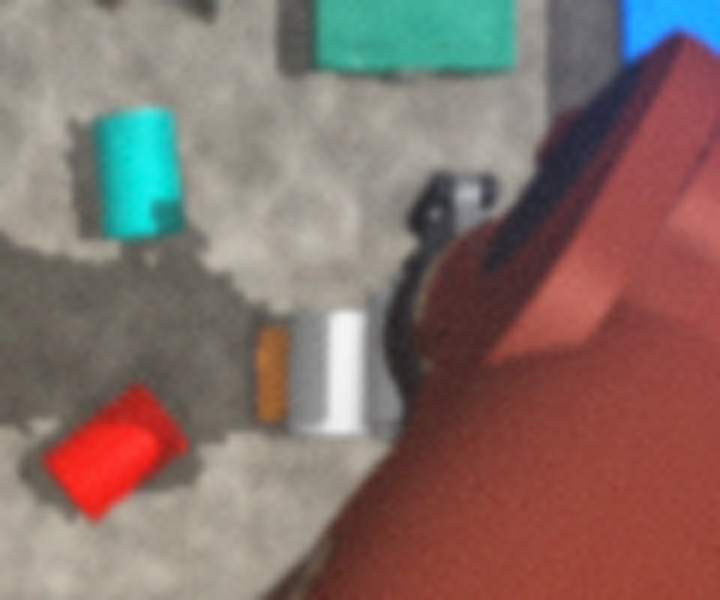

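```bash
cat > ov.py <<'E'
import sys
from h import *
# ov.py in_full out x y w h k  X Y Z yaw [X Y Z yaw ...]
f,o=sys.argv[1:3]; n="side"; x,y,w,h,k=map(int,sys.argv[3:8]); v=np.array(sys.argv[8:],float).reshape(-1,4)
cr=cv2.resize(cv2.imread(f)[y:y+h,x:x+w],None,fx=k,fy=k,interpolation=cv2.INTER_CUBIC)
for q,col in zip(v,[(0,0,255),(0,255,0),(255,0,255),(255,255,0)]*3):
    P=cyl(*q); 
    for S in (P,P[:40]):
        cv2.polylines(cr,[((outline(n,S)-[x,y]+.5)*k-.5).astype(np.int32)],True,col,1)
cv2.imwrite(o,cr)
E
python3 ov.py pics/c13_full.png pics/o1.png 390 250 80 75 8 .4848 -.2346 .137 -.007  .4846 -.2586 .0279 -.012
```

```text
(no output)
```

View pics/o1.png

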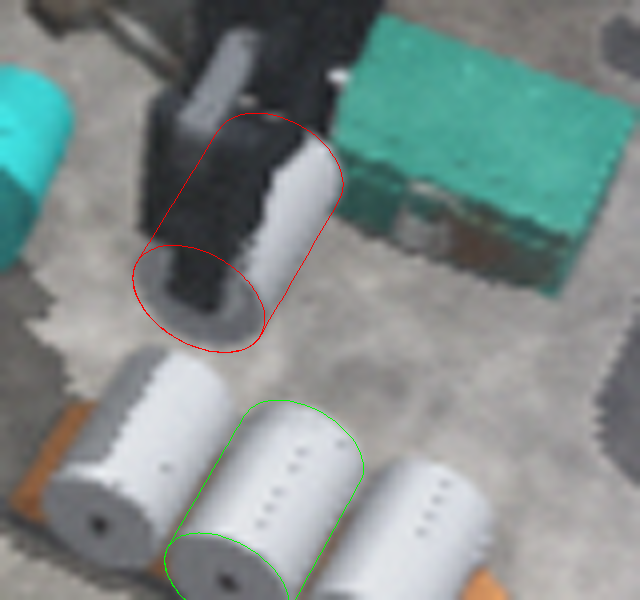

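Emit:
play_rows(
  turn=[
    [0,0,0],
    [0,0,0],
    [0,0,0],
    [0,0,0],
    [0,0,0],
    [0,0,0],
    [0,0,0],
  ],
  dp=[
    [0.7,-0.4,0.06],
    [1.5,0,0],
    [1.6,0,0],
    [1.5,0,0],
    [0.9,0,0],
    [0.5,0,0],
    [0,0,0],
  ],
  fingers=[-1,-1,-1,-1,-1,-1,-1],
)

```text
time_s: 8.83
eef_pos: [0.4851, -0.239, 0.0319]
eef_rot: [[0.0, 0.008, 1.0], [0.002, 1.0, -0.008], [-1.0, 0.002, 0.0]]
wrist_force: [-0.3, 0.7, -2.6]
width: 0.643
```

```bash
python3 look.py c15 side 390 250 80 75 8; python3 go.py .4854 -.2386 .0232 -.009
python3 - <<'E'
from cell import get_state
print(get_state()['eef_rot'].round(4))
E
python3 ov.py pics/c15_full.png pics/o2.png 390 250 80 75 8 $(python3 -c "
from cell import get_state
import numpy as np
s=get_state();p=s['eef_pos'];print(p[0],p[1],p[2]+.037,-.007)")  .4846 -.2586 .0279 -.012
```

```text
TCP px [[415.3 309. ]] open tips [array([408.7, 318.3]), array([423.2, 293.1])]
t 8.88 pos [ 0.4855 -0.2393  0.0328] head -0.0079 width 0.639 F [ 0.7 -1.3 -0.9] j [-0.59  0.47 -0.36  0.74  0.    0.98]
dp total cm [ 0.96  0.07 -0.02] turn units [ 0.01   0.012 -0.011]
[[ 0.0013  0.0079  1.    ]
 [ 0.0012  1.     -0.0079]
 [-1.      0.0012  0.0013]]
```

View pics/o2.png

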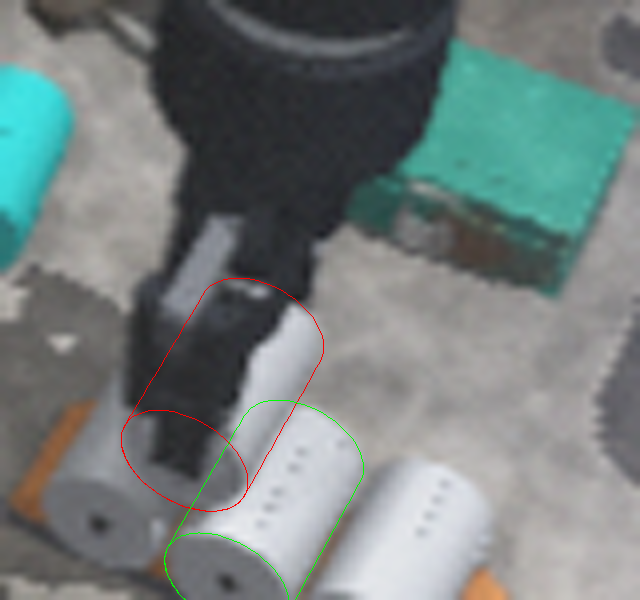

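Emit:
play_rows(
  turn=[
    [0,0,0],
    [0,0,0],
    [0,0,0],
    [0,0,0],
    [0,0,0],
  ],
  dp=[
    [0.3,0.06,0],
    [0.3,0,0],
    [0.2,0,0],
    [0,0,0],
    [0,0,0],
  ],
  fingers=[-1,-1,-1,-1,-1],
)

```text
time_s: 9.3
eef_pos: [0.4857, -0.2389, 0.025]
eef_rot: [[0.002, 0.008, 1.0], [0.001, 1.0, -0.008], [-1.0, 0.001, 0.002]]
wrist_force: [1.2, 0.4, -2.3]
width: 0.64
```

Emit:
play_rows(
  turn=[
    [0,0,0],
    [0,0,0],
  ],
  dp=[
    [0.1,0,0],
    [0,0,0],
  ],
  fingers=[-1,-1],
)

```text
time_s: 9.47
eef_pos: [0.4857, -0.239, 0.024]
eef_rot: [[0.002, 0.008, 1.0], [0.001, 1.0, -0.008], [-1.0, 0.001, 0.002]]
wrist_force: [0.6, 1.2, -2.7]
width: 0.639
```

Emit:
play_rows(
  turn=[
    [0,0,0],
    [0,0,0],
  ],
  dp=[
    [0.1,0,0],
    [0,0,0],
  ],
  fingers=[-1,-1],
)

```text
time_s: 9.63
eef_pos: [0.486, -0.2394, 0.0234]
eef_rot: [[0.002, 0.008, 1.0], [-0.0, 1.0, -0.008], [-1.0, -0.0, 0.002]]
wrist_force: [-0.9, -0.8, 2.5]
width: 0.638
```

Emit:
play_rows(
  turn=[
    [0,0,0],
    [0,0,0],
  ],
  dp=[
    [0.05,0,0],
    [0,0,0],
  ],
  fingers=[-1,-1],
)

```text
time_s: 9.8
eef_pos: [0.4861, -0.2397, 0.0233]
eef_rot: [[0.003, 0.008, 1.0], [-0.001, 1.0, -0.008], [-1.0, -0.001, 0.003]]
wrist_force: [-1.5, -1.3, 7.0]
width: 0.641
```

```bash
python3 look.py c16 side 390 250 80 75 8; python3 go.py .4854 -.2386 .0232 -.009
python3 ov.py pics/c16_full.png pics/o3.png 390 250 80 75 8 .4848 -.2386 .0602 -.01  .4846 -.2586 .0279 -.012
```

```text
TCP px [[415.1 311.4]] open tips [array([408.4, 320.8]), array([422.9, 295.6])]
t 9.85 pos [ 0.4861 -0.2397  0.0233] head -0.0084 width 0.639 F [-2.7 -2.1  6.8] j [-0.59  0.48 -0.37  0.72  0.    0.99]
dp total cm [ 0.01  0.11 -0.07] turn units [0.006 0.026 0.006]
```

View pics/o3.png

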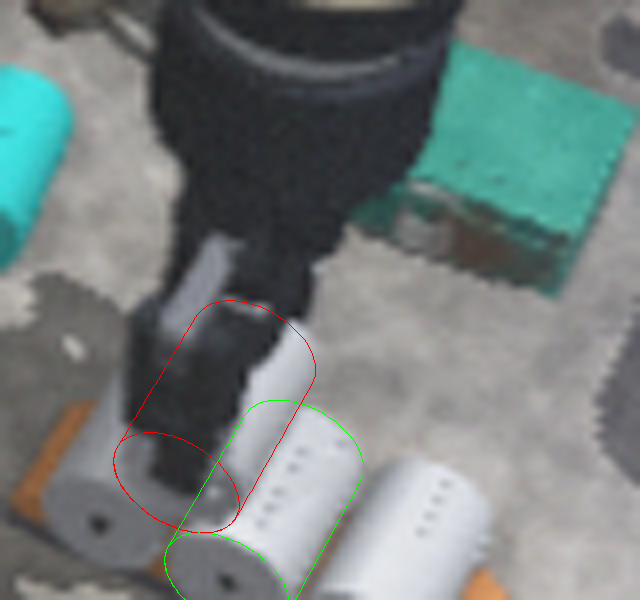

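Emit:
play_rows(
  turn=[
    [0,0,0],
    [0,0,0],
    [0,0,0],
    [0,0,0],
    [0,0,0],
    [0,0,0],
  ],
  dp=[
    [0,-0.1,-0.06],
    [0,0,0],
    [0,0,0],
    [0,0,0],
    [0,0,0],
    [0,0,0],
  ],
  fingers=[-1,-1,0.6,0.8,1,1],
)

```text
time_s: 10.35
eef_pos: [0.485, -0.2399, 0.0224]
eef_rot: [[0.002, 0.008, 1.0], [0.001, 1.0, -0.008], [-1.0, 0.001, 0.002]]
wrist_force: [-0.0, -0.3, 0.9]
width: 1.001
```

```bash
python3 look.py c17 side 390 250 80 75 8; python3 go.py .4854 -.2386 .0232 -.009
python3 ov.py pics/c17_full.png pics/o4.png 390 250 80 75 8 .4848 -.2386 .0602 -.01  .4846 -.2586 .0279 -.012
```

```text
TCP px [[414.9 312. ]] open tips [array([408.2, 321.4]), array([422.7, 296.2])]
t 10.40 pos [ 0.485  -0.2399  0.0224] head -0.0082 width 1.001 F [-0.5 -0.3  0.2] j [-0.6   0.48 -0.37  0.72  0.    0.98]
dp total cm [-0.08  0.13  0.04] turn units [ 0.008  0.015 -0.008]
```

View pics/o4.png

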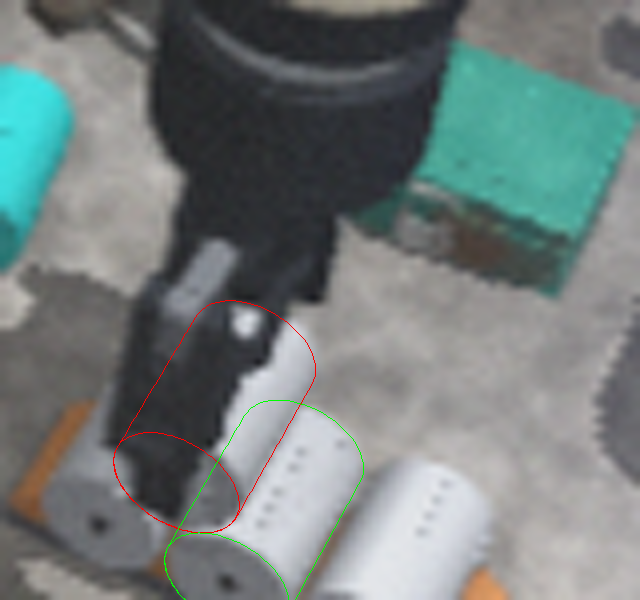

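Released. I'll retract upward and check.

Emit:
play_rows(
  turn=[
    [0,0,0],
    [0,0,0],
    [0,0,0],
    [0,0,0],
    [0,0,0],
    [-0.5,0,0],
    [-0.7,0,0],
    [-0.7,0,0],
    [-0.47,0,0],
  ],
  dp=[
    [-1,0,0],
    [-2,0,0],
    [-2.5,0,0],
    [-2.5,0,0],
    [-2,0,0],
    [-1,0,0],
    [0,0,0],
    [0,0,0],
    [0,0,0],
  ],
  fingers=[1,1,1,1,1,1,1,1,1],
)

```text
time_s: 11.15
eef_pos: [0.4851, -0.2401, 0.1336]
eef_rot: [[0.003, -0.242, 0.97], [0.0, 0.97, 0.242], [-1.0, -0.0, 0.003]]
wrist_force: [-0.3, 0.0, -0.4]
width: 0.998
```

```bash
python3 look.py c18 side 390 250 80 75 8; python3 go.py .4646 .2061 .12 .239
python3 ov.py pics/c18_full.png pics/o5.png 390 250 80 75 8 .4848 -.2386 .0602 -.01  .4846 -.2586 .0279 -.012
```

```text
TCP px [[421.6 280.5]] open tips [array([419.6, 291.1]), array([425.1, 262.8])]
t 11.20 pos [ 0.485  -0.2401  0.1334] head 0.2462 width 1.000 F [ 0.1  0.4 -0.6] j [-0.6   0.36 -0.22  0.98  0.    0.73]
dp total cm [ 1.35 43.77  8.9 ] turn units [0.069 0.023 0.002]
```

View pics/o5.png

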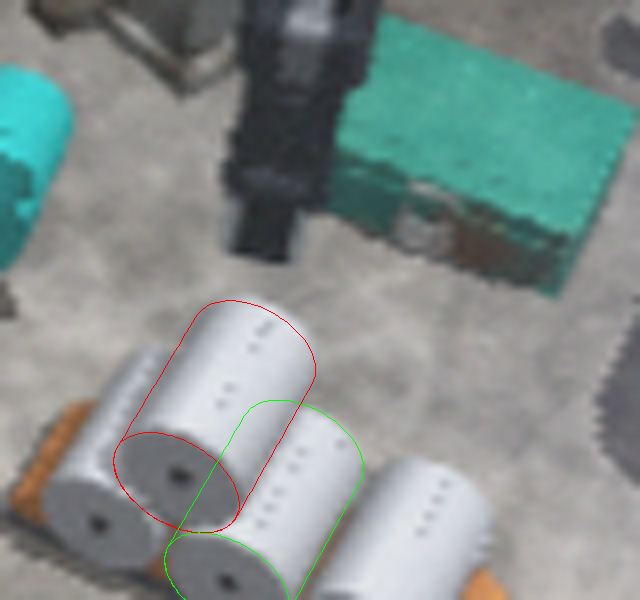

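Run:
```python
from h import *
p=((181+.5)/8-.5+390,(477+.5)/8-.5+250)
print("hole ->centre",ray("side",p,.0602)+[.028,-.0003,0])
```

```text
hole ->centre [ 0.48750252 -0.23897039  0.0602    ]
```

Emit:
play_rows(
  turn=[
    [0.07,0,0],
    [0,0,0],
    [0,0,0],
    [0,0,0],
    [0,0,0],
    [0,0,0],
    [0,0,0],
    [0,0,0],
    [0,0,0],
    [0,0,0],
    [0,0,0],
    [0,0,0],
  ],
  dp=[
    [0,1,0.2],
    [0,2,0.4],
    [0,3,0.6],
    [0,3,0.6],
    [0,3,0.6],
    [0,3,0.6],
    [0,3,0.6],
    [0,3,0.6],
    [0,3,0.6],
    [0,3,0.6],
    [0,3,0.6],
    [0,3,0.6],
  ],
  fingers=[1,1,1,1,1,1,1,1,1,1,1,1],
)

```text
time_s: 12.2
eef_pos: [0.4721, 0.0983, 0.1331]
eef_rot: [[0.002, -0.228, 0.974], [0.001, 0.974, 0.228], [-1.0, 0.0, 0.002]]
wrist_force: [1.0, 0.0, 0.3]
width: 1.002
```

```bash
python3 go.py .4655 .2058 .05 .239
```

```text
t 12.20 pos [0.4721 0.0983 0.1331] head 0.2302 width 1.002 F [1.  0.  0.3] j [ 0.05  0.26 -0.38  0.93  0.    1.39]
dp total cm [ 8.32 10.61  1.79] turn units [-0.084  0.02  -0.005]
```

```bash
python3 look.py c19 top 390 240 80 60 10;python3 look.py c20 side 390 260 80 70 10; python3 go.py .4655 .2058 .05 .239
```

```text
TCP px [[296.1 270.7]] open tips [array([299.3, 287. ]), array([292.5, 253.9])]
TCP px [[286.7 230.2]] open tips [array([280.4, 238.2]), array([292.2, 214.7])]
t 12.30 pos [0.4719 0.1003 0.133 ] head 0.2345 width 0.999 F [-0.  -0.4 -0.5] j [ 0.06  0.26 -0.38  0.93  0.    1.39]
dp total cm [ 8.33 10.4   1.81] turn units [-0.043  0.02  -0.016]
```

View pics/c19.png

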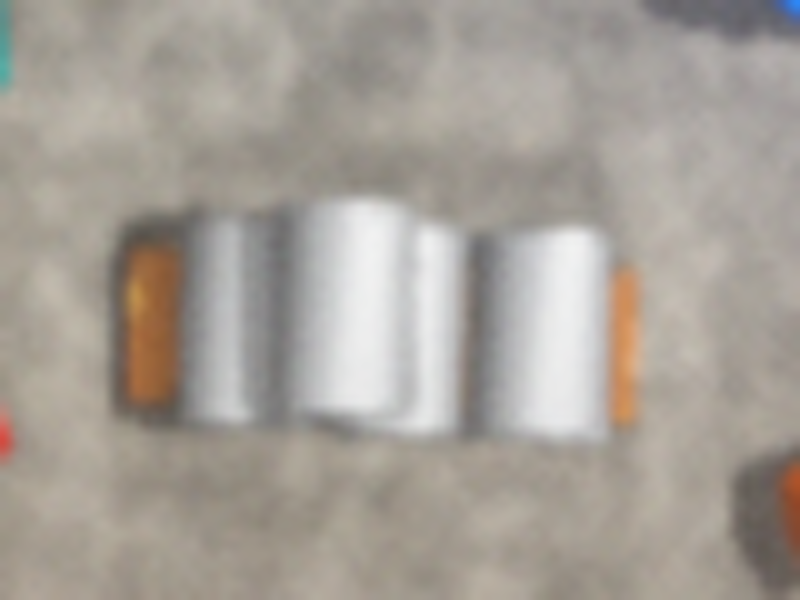

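View pics/c20.png

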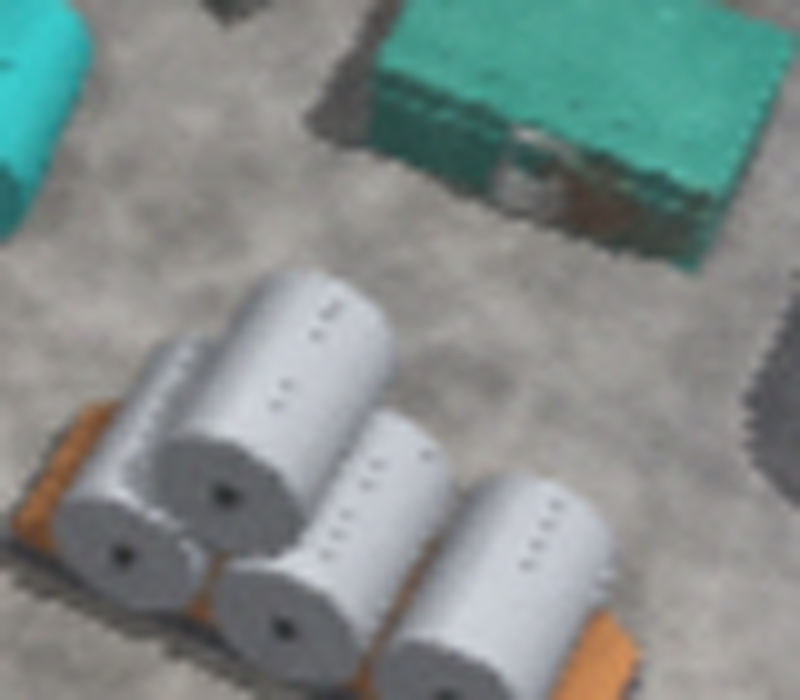

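Run:
```python
from h import *
def v(c,z):
    P=proj("top",cyl(c[0],c[1],z,-.009)); return (P[:,1].min()-240+.5)*10,(P[:,1].max()-240+.5)*10
c=np.array([.4834,-.2567])
print("L",v(c+[0,.04],.0279),"M",v(c,.0279),"new@0",v(c+[0,.02],.0602),"new+3mm",v(c+[.003,.02],.0602))
h=lambda p:((p[0]+.5)/10-.5+390,(p[1]+.5)/10-.5+260)
for p,z in (((124,554),.0279),((285,627),.0279),((447,694),.0279),((226,495),.0602)): print(ray("side",h(p),z)+[.028,0,0])
```

```text
L (np.float64(216.0222642217201), np.float64(430.07215756687515)) M (np.float64(220.2465080872537), np.float64(434.1791694611493)) new@0 (np.float64(209.23271158289992), np.float64(427.97302913246256)) new+3mm (np.float64(197.94299893186974), np.float64(416.82396845898893))
[ 0.48573331 -0.21834979  0.0279    ]
[ 0.48503772 -0.25849689  0.0279    ]
[ 0.48602429 -0.29731013  0.0279    ]
[ 0.48782221 -0.23844463  0.0602    ]
```

Emit:
play_rows(
  turn=[
    [-0.04,0,0],
    [0,0,0],
    [0,0,0],
    [0,0,0],
    [0,0,0],
    [0,0,0],
    [0,0,0],
    [0,0,0],
    [0,0,0],
    [0,0,0],
    [0,0,0],
  ],
  dp=[
    [0,1.5,0.3],
    [0,2.5,0.4],
    [0,2.8,0.5],
    [0,2,0.4],
    [0,1.2,0.2],
    [0,0.4,0],
    [1.5,0,0],
    [2.5,0,0],
    [2.5,0,0],
    [1.5,0,0],
    [0,0,0],
  ],
  fingers=[1,1,1,1,1,1,1,1,1,1,1],
)

```text
time_s: 13.22
eef_pos: [0.4638, 0.2, 0.0501]
eef_rot: [[-0.003, -0.233, 0.972], [-0.001, 0.972, 0.233], [-1.0, -0.0, -0.003]]
wrist_force: [-1.0, -0.2, -0.2]
width: 1.001
```

```bash
python3 look.py c21 side 190 170 120 100 6; python3 go.py .4655 .2058 -.010 .239
```

```text
TCP px [[253.2 241.3]] open tips [array([246.5, 249.1]), array([258.9, 226.7])]
t 13.27 pos [0.4649 0.2004 0.0518] head 0.2354 width 1.002 F [ 0.2  0.2 -0.5] j [ 0.26  0.39 -0.43  0.75 -0.    1.6 ]
dp total cm [6.18 0.51 0.19] turn units [-0.035 -0.013  0.001]
```

View pics/c21.png

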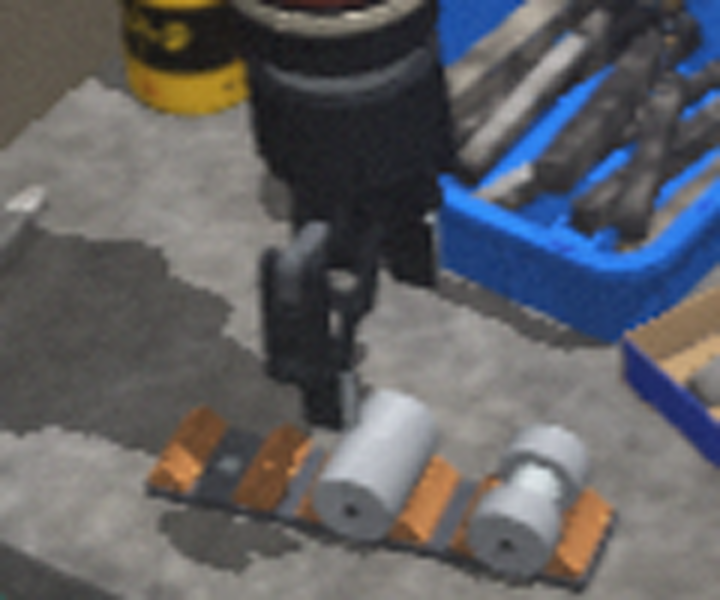

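Emit:
play_rows(
  turn=[
    [-0.035,0,0],
    [0,0,0],
    [0,0,0],
    [0,0,0],
    [0,0,0],
    [0,0,0],
    [0,0,0],
    [0,0,0],
    [0,0,0],
    [0,0,0],
    [0,0,0],
    [0,0,0],
  ],
  dp=[
    [0.5,0.5,0.12],
    [1.5,0,0],
    [1.7,0,0],
    [1.5,0,0],
    [0.7,0,0],
    [0.3,0,0],
    [0,0,0],
    [0,0,0],
    [0,0,0],
    [0,0,0],
    [0,0,0],
    [0,0,0],
  ],
  fingers=[1,1,1,1,1,1,1,-1,-1,-1,-1,-1],
)

```text
time_s: 14.27
eef_pos: [0.4668, 0.207, -0.0081]
eef_rot: [[0.003, -0.238, 0.971], [0.001, 0.971, 0.238], [-1.0, 0.0, 0.003]]
wrist_force: [-1.6, -0.3, 8.5]
width: 0.641
```

Emit:
play_rows(
  turn=[
    [0,0,0],
    [0,0,0],
  ],
  dp=[
    [0,0,0],
    [0,0,0],
  ],
  fingers=[-1,-1],
)

```text
time_s: 14.43
eef_pos: [0.4668, 0.207, -0.0081]
eef_rot: [[0.003, -0.238, 0.971], [0.001, 0.971, 0.238], [-1.0, 0.0, 0.003]]
wrist_force: [-1.3, -0.5, 8.4]
width: 0.642
```

```bash
python3 look.py c22 side 190 170 120 100 6; python3 go.py .4655 .2058 -.010 .239
```

```text
TCP px [[253.4 256.2]] open tips [array([247. , 264.2]), array([258.9, 241.8])]
t 14.48 pos [ 0.4668  0.207  -0.0081] head 0.2405 width 0.640 F [-2.9 -0.3  8.8] j [ 0.27  0.48 -0.48  0.61  0.    1.6 ]
dp total cm [ 0.19 -0.09 -0.15] turn units [ 0.014  0.029 -0.004]
```

View pics/c22.png

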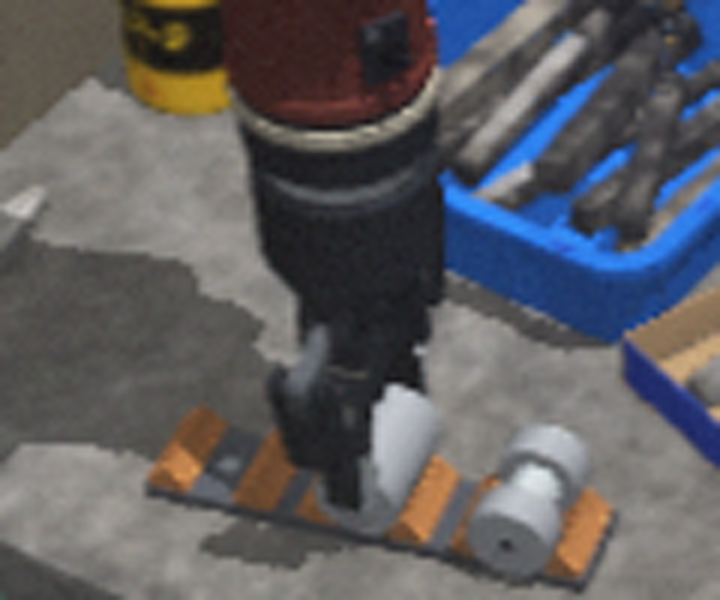

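Emit:
play_rows(
  turn=[
    [0,0,0],
    [0,0,0],
    [0,0,0],
    [0,0,0],
    [0,0,0],
    [0,0,0],
    [0,0,0],
    [0.5,0,0],
    [0.7,0,0],
    [0.7,0,0],
    [0.46,0,0],
    [0,0,0],
  ],
  dp=[
    [-0.5,0,0],
    [-1,0,0],
    [-2,0,0],
    [-2.5,0,0],
    [-2.5,0,0],
    [-2,0,0],
    [-1.2,0,0],
    [0,0,0],
    [0,0,0],
    [0,0,0],
    [0,0,0],
    [0,0,0],
  ],
  fingers=[-1,-1,-1,-1,-1,-1,-1,-1,-1,-1,-1,-1],
)

```text
time_s: 15.48
eef_pos: [0.4663, 0.2068, 0.1087]
eef_rot: [[0.003, 0.009, 1.0], [0.001, 1.0, -0.009], [-1.0, 0.001, 0.003]]
wrist_force: [0.1, -0.6, -1.5]
width: 0.644
```

```bash
python3 go.py .4825 -.2792 .11 -.009
```

```text
t 15.48 pos [0.4663 0.2068 0.1087] head -0.0088 width 0.644 F [ 0.1 -0.6 -1.5] j [ 0.27  0.33 -0.35  0.89  0.    1.85]
dp total cm [ -0.17 -48.59   2.05] turn units [ 0.002  0.024 -0.01 ]
```

Emit:
play_rows(
  turn=[
    [0,0.02,0],
    [0,0,0],
    [0,0,0],
    [0,0,0],
    [0,0,0],
    [0,0,0],
    [0,0,0],
    [0,0,0],
    [0,0,0],
    [0,0,0],
    [0,0,0],
    [0,0,0],
  ],
  dp=[
    [0,-1,0.05],
    [0,-2,0.1],
    [0,-3,0.12],
    [0,-3,0.12],
    [0,-3,0.12],
    [0,-3,0.12],
    [0,-3,0.12],
    [0,-3,0.12],
    [0,-3,0.12],
    [0,-3,0.12],
    [0,-3,0.12],
    [0,-3,0.12],
  ],
  fingers=[-1,-1,-1,-1,-1,-1,-1,-1,-1,-1,-1,-1],
)

```text
time_s: 16.48
eef_pos: [0.4769, -0.1254, 0.108]
eef_rot: [[-0.0, 0.005, 1.0], [0.001, 1.0, -0.005], [-1.0, 0.001, -0.0]]
wrist_force: [1.8, -0.2, -1.3]
width: 0.643
```

Emit:
play_rows(
  turn=[
    [0,0,0],
    [0,0,0],
    [0,0,0],
    [0,0,0],
    [0,0,0],
    [0,0,0],
    [0,0,0],
    [0,0,0],
  ],
  dp=[
    [0,-3,0.12],
    [0,-3,0.12],
    [0,-2.8,0.12],
    [0,-2.5,0.12],
    [0,-2,0.12],
    [0,-1.5,0.1],
    [0,-0.7,0],
    [0,0,0],
  ],
  fingers=[-1,-1,-1,-1,-1,-1,-1,-1],
)

```text
time_s: 17.15
eef_pos: [0.4831, -0.2796, 0.1074]
eef_rot: [[-0.0, 0.007, 1.0], [0.001, 1.0, -0.007], [-1.0, 0.001, -0.0]]
wrist_force: [-0.4, 0.1, -1.2]
width: 0.638
```

```bash
python3 go.py .4825 -.2792 .034 -.009; python3 look.py c23 side 390 250 80 75 8;python3 go.py .4825 -.2792 .034 -.009
```

```text
t 17.15 pos [ 0.4831 -0.2796  0.1074] head -0.0073 width 0.638 F [-0.4  0.1 -1.2] j [-0.66  0.42 -0.21  0.94  0.    0.92]
dp total cm [ 7.34  0.03 -0.06] turn units [ 0.016 -0.004 -0.006]
TCP px [[435.9 295.6]] open tips [array([429.4, 305. ]), array([443.8, 279.1])]
t 17.20 pos [ 0.483  -0.2783  0.1073] head -0.0068 width 0.639 F [ 0.2  1.  -1.7] j [-0.65  0.42 -0.21  0.94  0.    0.92]
dp total cm [ 7.33 -0.1  -0.05] turn units [ 0.021 -0.006 -0.013]
```

Emit:
play_rows(
  turn=[
    [0.02,0,0],
    [0,0,0],
    [0,0,0],
    [0,0,0],
    [0,0,0],
    [0,0,0],
    [0,0,0],
    [0,0,0],
  ],
  dp=[
    [0.7,-0.1,-0.05],
    [1.5,0,0],
    [1.7,0,0],
    [1.5,0,0],
    [1.2,0,0],
    [0.7,0,0],
    [0,0,0],
    [0,0,0],
  ],
  fingers=[-1,-1,-1,-1,-1,-1,-1,-1],
)

```text
time_s: 17.87
eef_pos: [0.4828, -0.2785, 0.0343]
eef_rot: [[-0.001, 0.008, 1.0], [0.001, 1.0, -0.008], [-1.0, 0.001, -0.001]]
wrist_force: [0.2, -0.8, -1.3]
width: 0.642
```

```bash
python3 look.py c24 side 390 250 80 75 8; python3 go.py .4825 -.2792 .0242 -.009
python3 ov.py pics/c24_full.png pics/o6.png 390 250 80 75 8 $(python3 -c "
from cell import get_state
import numpy as np
s=get_state();p=s['eef_pos'];print(p[0]+.002,p[1],p[2]+.036,-.007)")  .4846 -.2586 .0279 -.012
```

```text
TCP px [[431.2 316. ]] open tips [array([424.9, 325.7]), array([438.9, 299.9])]
t 17.92 pos [ 0.4832 -0.279   0.0349] head -0.0081 width 0.642 F [ 0.2  0.8 -1.3] j [-0.66  0.49 -0.31  0.77  0.    0.92]
dp total cm [ 1.07 -0.02 -0.07] turn units [ 0.009  0.001 -0.006]
```

View pics/o6.png

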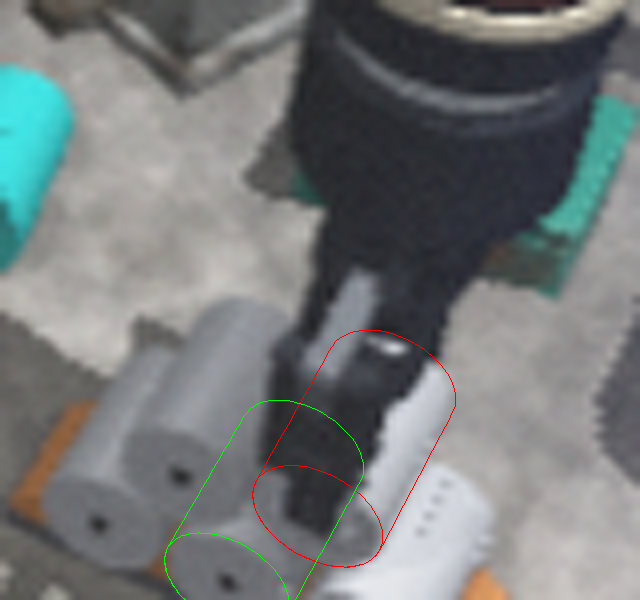

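Emit:
play_rows(
  turn=[
    [0,0,0],
    [0,0,0],
    [0,0,0],
    [0,0,0],
    [0,0,0],
  ],
  dp=[
    [0.3,-0.02,-0.06],
    [0.3,0,0],
    [0.25,0,0],
    [0.1,0,0],
    [0,0,0],
  ],
  fingers=[-1,-1,-1,-1,-1],
)

```text
time_s: 18.33
eef_pos: [0.4822, -0.2794, 0.0248]
eef_rot: [[-0.0, 0.009, 1.0], [0.001, 1.0, -0.009], [-1.0, 0.001, -0.0]]
wrist_force: [-0.4, 0.7, -0.5]
width: 0.642
```

Emit:
play_rows(
  turn=[
    [0,0,0],
    [0,0,0],
  ],
  dp=[
    [0.08,0,0],
    [0,0,0],
  ],
  fingers=[-1,-1],
)

```text
time_s: 18.5
eef_pos: [0.4823, -0.2795, 0.0246]
eef_rot: [[-0.0, 0.009, 1.0], [0.001, 1.0, -0.009], [-1.0, 0.001, -0.0]]
wrist_force: [-1.8, 1.8, 4.9]
width: 0.641
```

Emit:
play_rows(
  turn=[
    [0,0,0],
    [0,0,0],
    [0,0,0],
    [0,0,0],
    [0,0,0],
    [0,0,0],
    [0,0,0],
    [0,0,0],
    [0,0,0],
  ],
  dp=[
    [0.03,0,0],
    [0,0,0],
    [0,0,0],
    [0,0,0],
    [-1,0,0],
    [-2,0,0],
    [-2.5,0,0],
    [-2,0,0],
    [-0.5,0,0],
  ],
  fingers=[-1,0.6,0.8,1,1,1,1,1,1],
)

```text
time_s: 19.25
eef_pos: [0.484, -0.2808, 0.1077]
eef_rot: [[0.004, 0.009, 1.0], [-0.002, 1.0, -0.009], [-1.0, -0.002, 0.004]]
wrist_force: [0.5, -0.3, 0.8]
width: 0.999
```

```bash
python3 look.py c25 side 390 260 80 70 10; python3 go.py .4825 -.2392 .034 -.009
```

```text
TCP px [[437.  295.9]] open tips [array([430.6, 305.3]), array([445. , 279.3])]
t 19.30 pos [ 0.4839 -0.2807  0.107 ] head -0.0087 width 1.001 F [ 0.8 -0.2  0.5] j [-0.66  0.42 -0.22  0.93  0.    0.92]
dp total cm [ 7.29  4.17 -0.2 ] turn units [0.003 0.034 0.02 ]
```

View pics/c25.png

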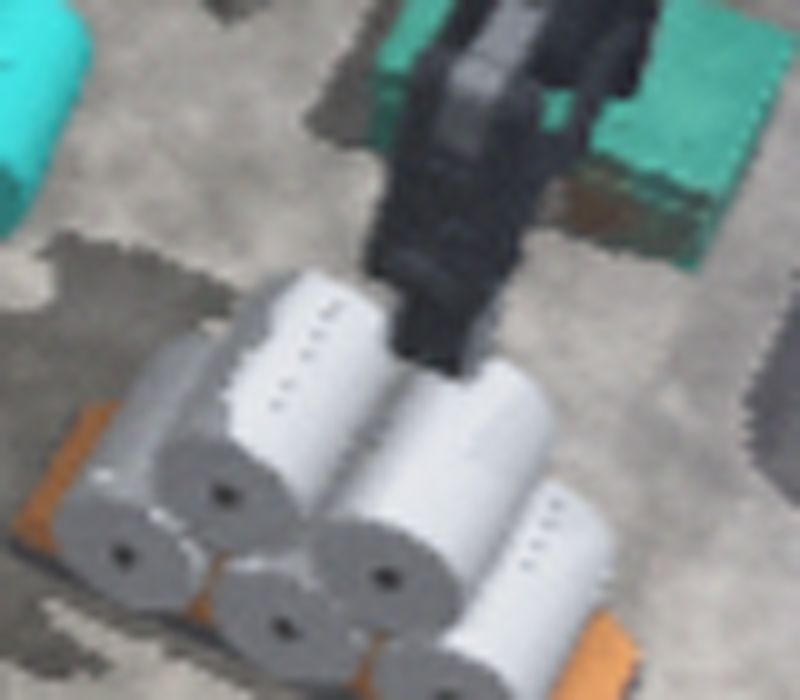

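Run:
```python
from h import *
h=lambda p:((p[0]+.5)/10-.5+390,(p[1]+.5)/10-.5+260)
for p,z in (((124,554),.0279),((284,628),.0279),((447,693),.0279),((226,495),.0602),((386,577),.0602)): print(ray("side",h(p),z)+[.028,0,0])
```

```text
[ 0.48573331 -0.21834979  0.0279    ]
[ 0.4846617  -0.25840718  0.0279    ]
[ 0.48628343 -0.29720983  0.0279    ]
[ 0.48782221 -0.23844463  0.0602    ]
[ 0.48437648 -0.27824563  0.0602    ]
```

Emit:
play_rows(
  turn=[
    [0,0.03,0],
    [0,0,0],
    [0,0,0],
    [0,0,0],
    [0,0,0],
    [0,0,0],
    [0,0,0],
    [0,0,0],
    [0,0,0],
    [0,0,0],
  ],
  dp=[
    [0,0.8,-0.07],
    [0,1.5,0],
    [0,1.3,0],
    [0,0.5,0],
    [1,0,0],
    [2,0,0],
    [2,0,0],
    [1.5,0,0],
    [0.5,0,0],
    [0,0,0],
  ],
  fingers=[1,1,1,1,1,1,1,1,1,1],
)

```text
time_s: 20.13
eef_pos: [0.4805, -0.2377, 0.032]
eef_rot: [[-0.006, 0.009, 1.0], [0.003, 1.0, -0.009], [-1.0, 0.002, -0.006]]
wrist_force: [0.4, 0.3, -0.1]
width: 1.003
```

```bash
python3 go.py .4832 -.2394 .026 -.009;  python3 look.py c26 side 390 250 80 75 8; python3 go.py .4832 -.2394 .026 -.009
```

```text
t 20.13 pos [ 0.4805 -0.2377  0.032 ] head -0.0086 width 1.003 F [ 0.4  0.3 -0.1] j [-0.59  0.47 -0.36  0.75 -0.    0.98]
dp total cm [ 0.6  -0.17  0.28] turn units [ 0.004 -0.059 -0.024]
TCP px [[414.2 309.9]] open tips [array([407.4, 319.2]), array([422.1, 294.1])]
t 20.18 pos [ 0.4813 -0.2381  0.0331] head -0.0086 width 0.998 F [-0.4  0.1  0.1] j [-0.59  0.47 -0.36  0.75 -0.    0.98]
dp total cm [ 0.71 -0.13  0.2 ] turn units [ 0.004 -0.045 -0.015]
```

View pics/c26.png

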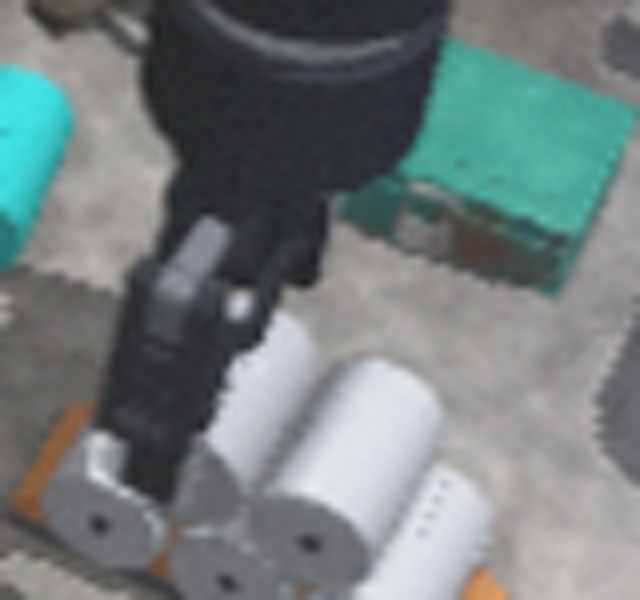

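Emit:
play_rows(
  turn=[
    [0,0,0],
    [0,0,0],
    [0,0,0],
    [0,0,0],
  ],
  dp=[
    [0.4,-0.1,0.12],
    [0.3,0,0],
    [0,0,0],
    [0,0,0],
  ],
  fingers=[1,1,1,1],
)

```text
time_s: 20.52
eef_pos: [0.4831, -0.2396, 0.0271]
eef_rot: [[-0.003, 0.009, 1.0], [0.001, 1.0, -0.009], [-1.0, 0.001, -0.003]]
wrist_force: [0.2, -0.2, -0.4]
width: 1.0
```

Emit:
play_rows(
  turn=[
    [0,0,0],
    [0,0,0],
    [0,0,0],
    [0,0,0],
    [0,0,0],
    [0,0,0],
  ],
  dp=[
    [0,0,0],
    [0,0,0],
    [0,0,0],
    [0,0,0],
    [0,0,0],
    [0,0,0],
  ],
  fingers=[0.4,0.3,0.2,0.2,0.2,0.2],
)

```text
time_s: 21.02
eef_pos: [0.4833, -0.2397, 0.0276]
eef_rot: [[-0.003, 0.009, 1.0], [0.0, 1.0, -0.009], [-1.0, 0.0, -0.003]]
wrist_force: [-0.4, 0.0, 6.7]
width: 0.639
```

Emit:
play_rows(
  turn=[
    [0,0,0],
    [0,0,0],
    [0,0,0],
    [0,0,0],
    [0,0,0],
    [0,0,0],
    [0,0,0],
    [0,0,0],
  ],
  dp=[
    [0,0,0],
    [0,0,0],
    [0,0,0],
    [-1,0,0],
    [-2,0,0],
    [-2.5,0,0],
    [-2.5,0,0],
    [-1.5,0,0],
  ],
  fingers=[0.6,0.8,1,1,1,1,1,1],
)

```text
time_s: 21.68
eef_pos: [0.484, -0.2401, 0.125]
eef_rot: [[-0.001, 0.009, 1.0], [-0.001, 1.0, -0.009], [-1.0, -0.001, -0.001]]
wrist_force: [1.1, 0.1, 0.5]
width: 1.0
```

```bash
python3 look.py c27 side 390 260 80 70 10; python3 go.py .4803 .1396 .12 .239
```

```text
TCP px [[421.5 282.5]] open tips [array([414.6, 291.5]), array([429.7, 266.2])]
t 21.73 pos [ 0.4852 -0.2409  0.127 ] head -0.0086 width 0.997 F [ 1.2 -0.4  2.4] j [-0.59  0.37 -0.23  0.97 -0.    0.98]
dp total cm [ 0.61 38.04 -0.82] turn units [-2.365  0.012  0.026]
```

View pics/c27.png

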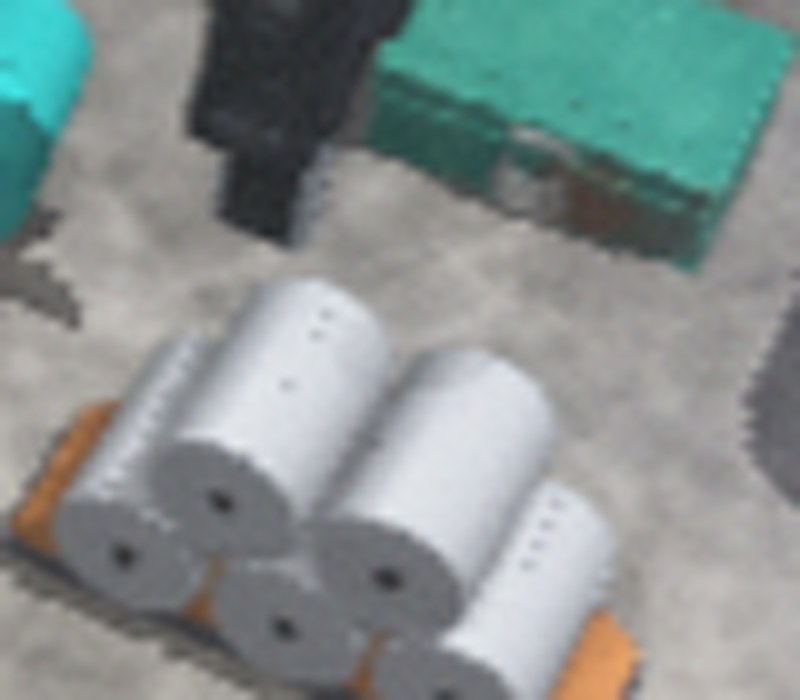

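Emit:
play_rows(
  turn=[
    [-0.5,0,0],
    [-0.7,0,0],
    [-0.7,0,0],
    [-0.46,0,0],
    [0,0,0],
  ],
  dp=[
    [0,0,0],
    [0,0,0],
    [0,0,0],
    [0,0,0],
    [0,0,0],
  ],
  fingers=[1,1,1,1,1],
)

```text
time_s: 22.15
eef_pos: [0.4832, -0.2395, 0.1221]
eef_rot: [[-0.003, -0.238, 0.971], [0.001, 0.971, 0.238], [-1.0, 0.002, -0.003]]
wrist_force: [0.2, -0.5, 0.6]
width: 1.003
```

```bash
python3 go.py .4826 .1388 .127 .239
```

```text
t 22.15 pos [ 0.4832 -0.2395  0.1221] head 0.2406 width 1.003 F [ 0.2 -0.5  0.6] j [-0.59  0.37 -0.24  0.96 -0.    0.74]
dp total cm [-0.46 36.75  8.96] turn units [ 0.015 -0.03  -0.015]
```

Emit:
play_rows(
  turn=[
    [0.01,0,0],
    [0,0,0],
    [0,0,0],
    [0,0,0],
    [0,0,0],
    [0,0,0],
    [0,0,0],
    [0,0,0],
    [0,0,0],
    [0,0,0],
    [0,0,0],
    [0,0,0],
  ],
  dp=[
    [0,1.2,0.3],
    [0,2.5,0.6],
    [0,3.5,0.86],
    [0,3.5,0.86],
    [0,3.5,0.86],
    [0,3.5,0.86],
    [0,3.5,0.86],
    [0,3.5,0.86],
    [0,3.5,0.86],
    [0,3.5,0.86],
    [0,3,0.7],
    [0,1.55,0.48],
  ],
  fingers=[1,1,1,1,1,1,1,1,1,1,1,1],
)

```text
time_s: 23.15
eef_pos: [0.4839, 0.1376, 0.1223]
eef_rot: [[-0.004, -0.236, 0.972], [0.002, 0.972, 0.236], [-1.0, 0.003, -0.003]]
wrist_force: [-0.0, -0.2, -0.3]
width: 0.999
```

Emit:
play_rows(
  turn=[
    [0,0,0],
    [0,0,0],
    [0,0,0],
    [0,0,0],
    [0,0,0],
  ],
  dp=[
    [0.5,0,0],
    [1.5,0,0],
    [2,0,0],
    [2,0,0],
    [0,0,0],
  ],
  fingers=[1,1,1,1,1],
)

```text
time_s: 23.57
eef_pos: [0.4818, 0.1332, 0.059]
eef_rot: [[-0.009, -0.234, 0.972], [0.0, 0.972, 0.234], [-1.0, 0.002, -0.009]]
wrist_force: [-1.6, 0.2, -1.2]
width: 1.001
```

```bash
python3 go.py .4826 .1388 -.01 .239; python3 look.py c28 side 190 170 120 100 6;python3 go.py .4826 .1388 -.01 .239
```

```text
t 23.57 pos [0.4818 0.1332 0.059 ] head 0.2357 width 1.001 F [-1.6  0.2 -1.2] j [ 0.12  0.38 -0.43  0.78  0.    1.46]
dp total cm [6.9  0.51 0.27] turn units [-0.031 -0.083 -0.02 ]
TCP px [[279.  243.9]] open tips [array([272.9, 251.8]), array([284.3, 229.2])]
t 23.62 pos [0.4828 0.1333 0.0608] head 0.2359 width 1.001 F [-0.5 -0.1  0.7] j [ 0.12  0.38 -0.42  0.78  0.    1.46]
dp total cm [7.08 0.52 0.16] turn units [-0.029 -0.068 -0.019]
```

View pics/c28.png

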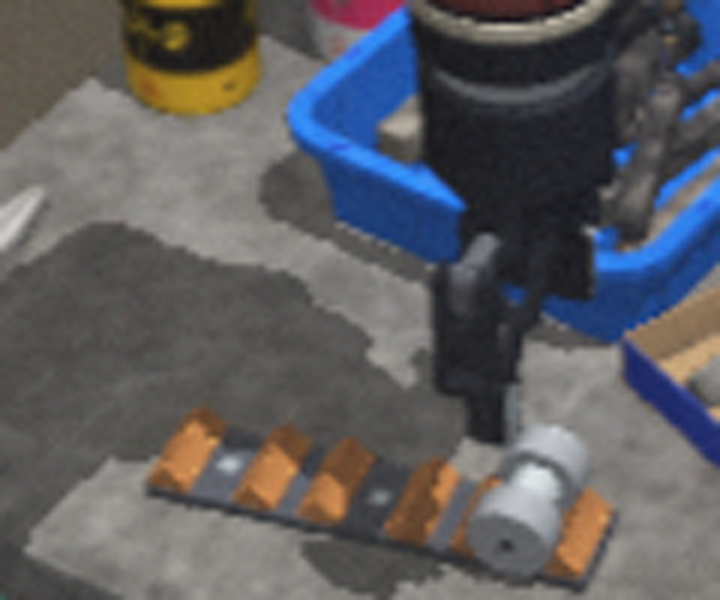

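Emit:
play_rows(
  turn=[
    [-0.03,-0.03,-0.01],
    [0,0,0],
    [0,0,0],
    [0,0,0],
    [0,0,0],
    [0,0,0],
    [0,0,0],
    [0,0,0],
  ],
  dp=[
    [0.5,0.52,0.05],
    [1.5,0,0],
    [1.8,0,0],
    [1.7,0,0],
    [1,0,0],
    [0.5,0,0],
    [0,0,0],
    [0,0,0],
  ],
  fingers=[1,1,1,1,1,1,1,1],
)

```text
time_s: 24.28
eef_pos: [0.4846, 0.1392, -0.0072]
eef_rot: [[0.001, -0.238, 0.971], [0.001, 0.971, 0.238], [-1.0, 0.001, 0.001]]
wrist_force: [0.3, 0.2, 0.5]
width: 0.999
```

```bash
python3 go.py .4826 .1388 -.01 .239; python3 look.py c29 side 190 170 120 100 6
```

```text
t 24.28 pos [ 0.4846  0.1392 -0.0072] head 0.2404 width 0.999 F [0.3 0.2 0.5] j [ 0.13  0.47 -0.5   0.6   0.    1.46]
dp total cm [ 0.28  0.01 -0.2 ] turn units [ 0.013  0.007 -0.005]
TCP px [[278.8 261. ]] open tips [array([272.9, 269.2]), array([283.8, 246.4])]
```

View pics/c29.png

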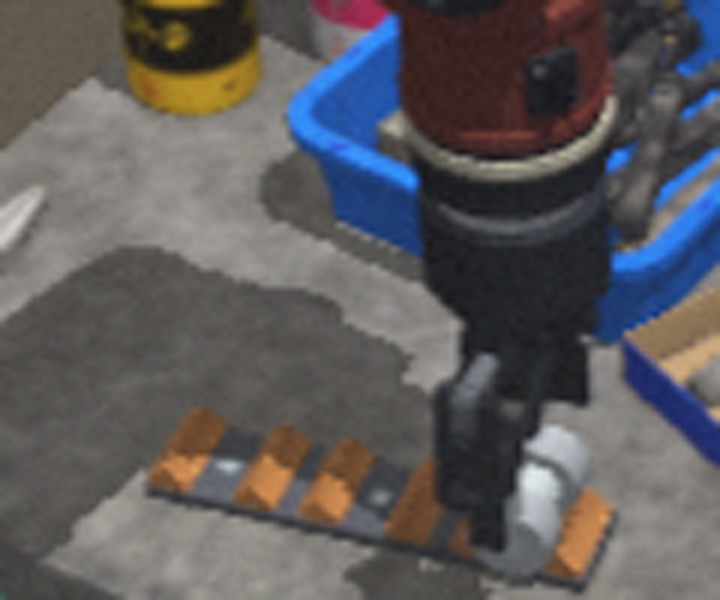

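Emit:
play_rows(
  turn=[
    [0,0,0],
    [0,0,0],
    [0,0,0],
    [0,0,0],
    [0,0,0],
    [0,0,0],
    [0,0,0],
    [0,0,0],
    [0,0,0],
  ],
  dp=[
    [0.25,0,-0.2],
    [0,0,0],
    [0,0,0],
    [0,0,0],
    [0,0,0],
    [0,0,0],
    [0,0,0],
    [0,0,0],
    [0,0,0],
  ],
  fingers=[1,1,-1,-1,-1,-1,-1,-1,-1],
)

```text
time_s: 25.08
eef_pos: [0.4821, 0.1387, -0.0099]
eef_rot: [[-0.0, -0.238, 0.971], [0.001, 0.971, 0.238], [-1.0, 0.001, 0.0]]
wrist_force: [-2.3, -0.8, 6.6]
width: 0.646
```

Emit:
play_rows(
  turn=[
    [0,0,0],
    [0,0,0],
    [0,0,0],
    [0,0,0],
    [0,0,0],
    [0,0,0],
    [0,0,0],
    [0.5,0,0],
    [0.7,0,0],
    [0.7,0,0],
    [0.47,0,0],
    [0,0,0],
  ],
  dp=[
    [-0.5,0,0],
    [-1,0,0],
    [-2,0,0],
    [-3,0,0],
    [-3,0,0],
    [-3,0,0],
    [-2.5,0,0],
    [-1,0,0],
    [0,0,0],
    [0,0,0],
    [0,0,0],
    [0,0,0],
  ],
  fingers=[-1,-1,-1,-1,-1,-1,-1,-1,-1,-1,-1,-1],
)

```text
time_s: 26.08
eef_pos: [0.4821, 0.1386, 0.1504]
eef_rot: [[0.0, 0.01, 1.0], [0.001, 1.0, -0.01], [-1.0, 0.001, 0.0]]
wrist_force: [-0.2, -0.1, -1.5]
width: 0.638
```

```bash
python3 look.py c30 side 190 130 120 100 6;  python3 go.py .4830 -.2594 .145 -.009
```

```text
TCP px [[275.2 216.9]] open tips [array([264.8, 223.3]), array([284.7, 202.9])]
t 26.13 pos [0.4821 0.1385 0.1502] head -0.0067 width 0.638 F [-0.4  0.2 -2.3] j [ 0.13  0.28 -0.3   0.99  0.    1.71]
dp total cm [  0.5  -39.79   0.36] turn units [ 0.022  0.002 -0.006]
```

View pics/c30.png

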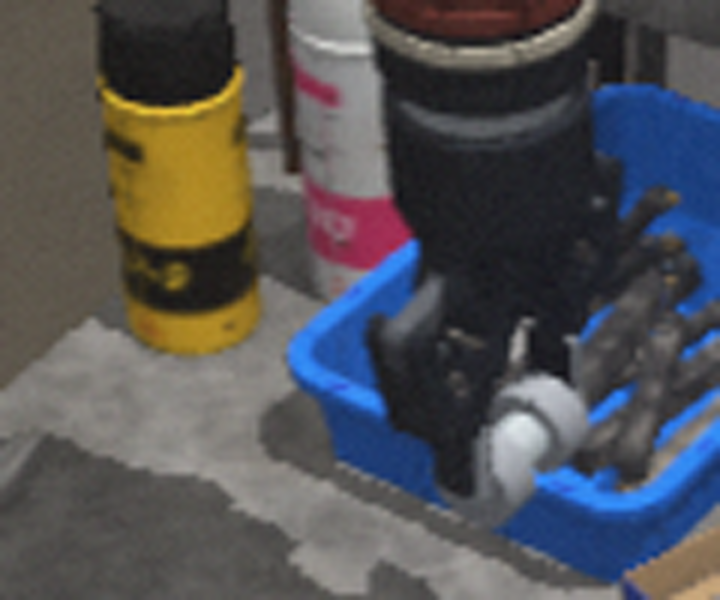

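Emit:
play_rows(
  turn=[
    [0.02,0,0],
    [0,0,0],
    [0,0,0],
    [0,0,0],
    [0,0,0],
    [0,0,0],
    [0,0,0],
    [0,0,0],
    [0,0,0],
    [0,0,0],
    [0,0,0],
    [0,0,0],
  ],
  dp=[
    [0,-1,0],
    [0,-2.2,0.03],
    [0,-3.2,0.03],
    [0,-3.5,0.03],
    [0,-3.5,0.03],
    [0,-3.5,0.03],
    [0,-3.5,0.03],
    [0,-3.5,0.03],
    [0,-3.5,0.03],
    [0,-3.5,0.03],
    [0,-3.5,0.03],
    [0,-2.5,0.03],
  ],
  fingers=[-1,-1,-1,-1,-1,-1,-1,-1,-1,-1,-1,-1],
)

```text
time_s: 27.13
eef_pos: [0.4812, -0.2339, 0.1496]
eef_rot: [[-0.0, 0.01, 1.0], [-0.0, 1.0, -0.01], [-1.0, -0.0, -0.0]]
wrist_force: [0.9, -0.5, -3.0]
width: 0.642
```

Emit:
play_rows(
  turn=[
    [0,0,0],
    [0,0,0],
    [0,0,0],
    [0,0,0],
    [0,0,0],
  ],
  dp=[
    [0,-1.5,0],
    [0,-0.6,0],
    [0,-0.25,0],
    [0,0,0],
    [0,0,0],
  ],
  fingers=[-1,-1,-1,-1,-1],
)

```text
time_s: 27.55
eef_pos: [0.4816, -0.2527, 0.1494]
eef_rot: [[-0.0, 0.008, 1.0], [0.001, 1.0, -0.008], [-1.0, 0.001, -0.001]]
wrist_force: [0.0, 0.2, -2.5]
width: 0.636
```

```bash
python3 go.py .4830 -.2592 .066 -.009
```

```text
t 27.55 pos [ 0.4816 -0.2527  0.1494] head -0.0084 width 0.636 F [ 0.   0.2 -2.5] j [-0.62  0.36 -0.19  1.03  0.    0.96]
dp total cm [ 8.34 -0.66  0.15] turn units [ 0.006 -0.005 -0.012]
```

Emit:
play_rows(
  turn=[
    [0,0,0],
    [0,0,0],
    [0,0,0],
    [0,0,0],
    [0,0,0],
    [0,0,0],
    [0,0,0],
    [0,0,0],
    [0,0,0],
    [0,0,0],
  ],
  dp=[
    [0,-0.4,0.15],
    [0.5,-0.26,0],
    [1.5,0,0],
    [1.7,0,0],
    [1.5,0,0],
    [1.5,0,0],
    [1,0,0],
    [0.6,0,0],
    [0,0,0],
    [0,0,0],
  ],
  fingers=[-1,-1,-1,-1,-1,-1,-1,-1,-1,-1],
)

```text
time_s: 28.38
eef_pos: [0.4832, -0.2605, 0.0666]
eef_rot: [[-0.0, 0.01, 1.0], [0.001, 1.0, -0.01], [-1.0, 0.001, -0.0]]
wrist_force: [0.3, -1.0, -2.5]
width: 0.644
```

```bash
python3 look.py c31 side 390 250 80 75 8; python3 go.py .4830 -.2592 .0547 -.009
python3 ov.py pics/c31_full.png pics/o7.png 390 240 80 75 8 $(python3 -c "
from cell import get_state
import numpy as np
s=get_state();p=s['eef_pos'];print(p[0]+.002,p[1],p[2]+.0378,-.009)")  .4846 -.2586 .0279 -.012
```

```text
TCP px [[425.8 303.9]] open tips [array([419.2, 313.3]), array([433.7, 287.7])]
t 28.43 pos [ 0.4835 -0.2607  0.067 ] head -0.0095 width 0.642 F [ 0.8  0.3 -1.6] j [-0.63  0.44 -0.29  0.83  0.    0.95]
dp total cm [ 1.23  0.15 -0.06] turn units [-0.005  0.006 -0.   ]
```

View pics/o7.png

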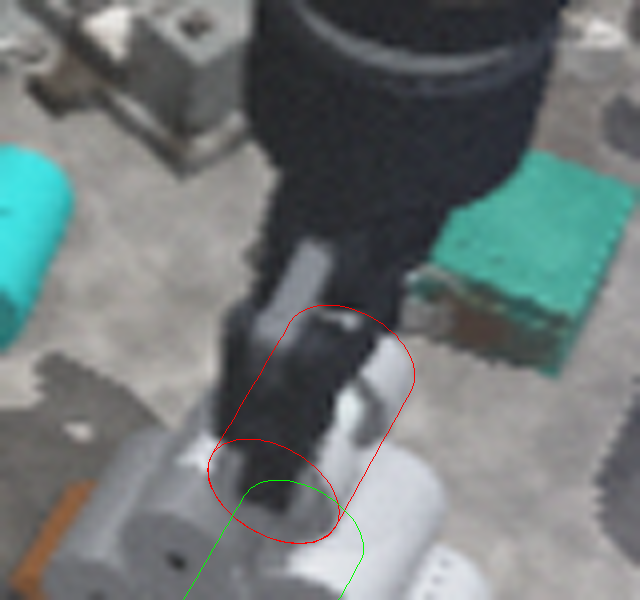

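Matches the model. I'll correct y by +1.5 mm and lower.

Emit:
play_rows(
  turn=[
    [0,0,0],
    [0,0,0],
    [0,0,0],
    [0,0,0],
    [0,0,0],
    [0,0,0],
  ],
  dp=[
    [0.3,0.14,-0.05],
    [0.3,0,0],
    [0.3,0,0],
    [0.15,0,0],
    [0,0,0],
    [0,0,0],
  ],
  fingers=[-1,-1,-1,-1,-1,-1],
)

```text
time_s: 28.93
eef_pos: [0.4825, -0.2591, 0.0558]
eef_rot: [[-0.0, 0.01, 1.0], [0.001, 1.0, -0.01], [-1.0, 0.001, -0.0]]
wrist_force: [-0.3, 0.8, -2.5]
width: 0.64
```

Emit:
play_rows(
  turn=[
    [0,0,0],
    [0,0,0],
  ],
  dp=[
    [0.08,0,0],
    [0,0,0],
  ],
  fingers=[-1,-1],
)

```text
time_s: 29.1
eef_pos: [0.4826, -0.2592, 0.0551]
eef_rot: [[-0.0, 0.01, 1.0], [0.001, 1.0, -0.01], [-1.0, 0.001, -0.0]]
wrist_force: [0.7, 0.2, -2.2]
width: 0.642
```

Emit:
play_rows(
  turn=[
    [0,0,0],
    [0,0,0],
  ],
  dp=[
    [0.06,0,0],
    [0,0,0],
  ],
  fingers=[-1,-1],
)

```text
time_s: 29.27
eef_pos: [0.4826, -0.2591, 0.0549]
eef_rot: [[0.0, 0.01, 1.0], [0.0, 1.0, -0.01], [-1.0, 0.0, 0.0]]
wrist_force: [-1.7, 0.9, 2.5]
width: 0.639
```

Emit:
play_rows(
  turn=[
    [0,0,0],
    [0,0,0],
    [0,0,0],
    [0,0,0],
    [0,0,0],
    [0,0,0],
    [0,0,0],
    [0,0,0],
    [0,0,0],
    [0,0,0],
  ],
  dp=[
    [0.03,0,0.04],
    [0,0,0],
    [0,0,0],
    [0,0,0],
    [0,0,0],
    [-1,0,0],
    [-2,0,0],
    [-2.5,0,0],
    [-2.5,0,0],
    [-1.5,0,0],
  ],
  fingers=[-1,-1,0.6,0.8,1,1,1,1,1,1],
)

```text
time_s: 30.1
eef_pos: [0.4839, -0.2598, 0.1524]
eef_rot: [[0.002, 0.01, 1.0], [-0.001, 1.0, -0.01], [-1.0, -0.001, 0.002]]
wrist_force: [-0.2, -0.4, -0.7]
width: 1.003
```

Emit:
play_rows(
  turn=[
    [0,0,0],
    [0,0,0],
    [0,0,0],
    [0,0,0],
    [0,0,0],
    [0,0,0],
    [0,0,0],
    [0,0,0],
    [0,0,0],
  ],
  dp=[
    [-1,1,0],
    [0,2,0],
    [0,3,0],
    [0,3,0],
    [0,3,0],
    [0,3,0],
    [0,3,0],
    [0,2,0],
    [0,0,0],
  ],
  fingers=[1,1,1,1,1,1,1,1,1],
)

```text
time_s: 30.85
eef_pos: [0.484, -0.0552, 0.1594]
eef_rot: [[-0.001, 0.006, 1.0], [0.002, 1.0, -0.006], [-1.0, 0.002, -0.001]]
wrist_force: [-0.1, 0.1, -1.0]
width: 1.003
```

```bash
python3 look.py c32 side 390 260 80 70 10; python3 look.py c33 top 390 240 80 60 10; python3 go.py .4830 -.2592 .0547 -.009
```

```text
TCP px [[347.7 242.5]] open tips [array([338.9, 250. ]), array([356.7, 227.3])]
TCP px [[360.3 266.8]] open tips [array([360.3, 283.6]), array([361.2, 249.3])]
t 30.95 pos [ 0.4846 -0.0582  0.1594] head -0.0077 width 1.002 F [ 0.2 -0.1 -0.7] j [-0.27  0.25 -0.32  1.01  0.    1.31]
dp total cm [ 10.46 -20.11  -0.  ] turn units [ 0.012 -0.004 -0.005]
```

View pics/c32.png

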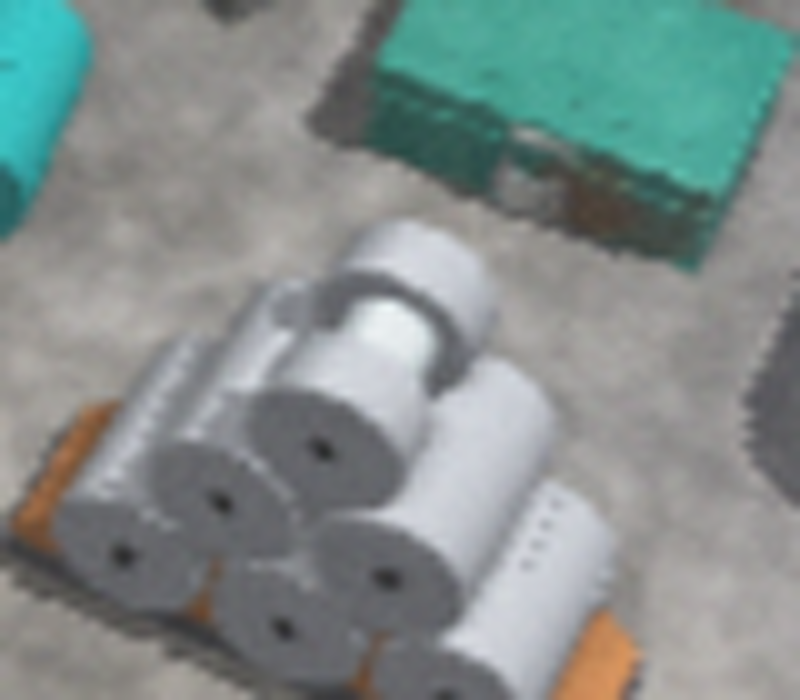

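View pics/c33.png

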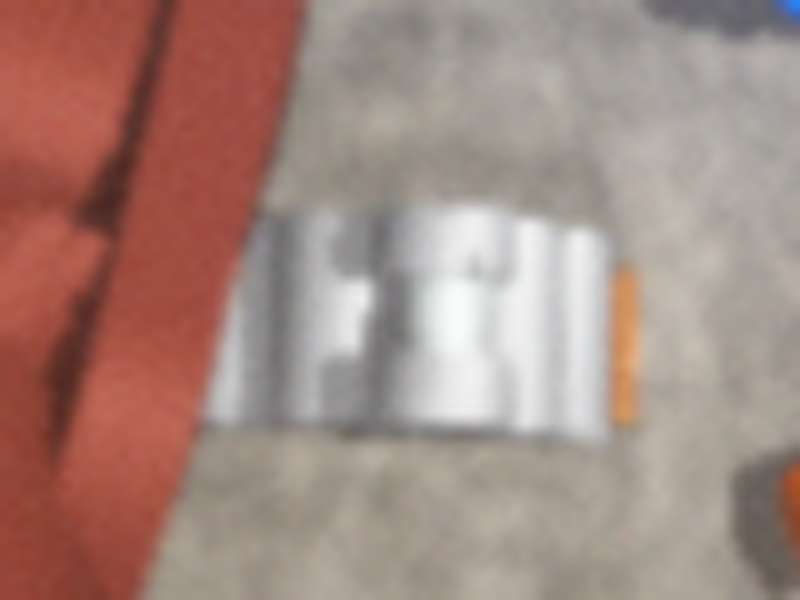

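View pics/c33_full.png

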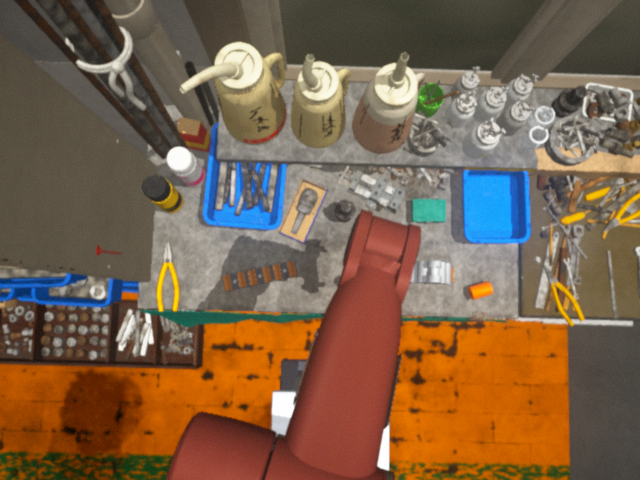

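Run:
```python
from h import *
h=lambda p:((p[0]+.5)/10-.5+390,(p[1]+.5)/10-.5+260)
for p,z in (((124,554),.0279),((284,628),.0279),((221,501),.0602),((386,577),.0602),((322,450),.0925)): print((ray("side",h(p),z)+[.028,0,0]).round(4))
a=cv2.imread("pics/side0.png");b=cv2.imread("pics/c32_full.png")
for n,(x,y,w,hh) in dict(pliers=(140,195,60,55),collet=(318,275,25,22),arbor=(350,200,28,52),box=(425,248,45,38),turq=(375,255,26,30),red=(345,292,35,24),orange=(458,342,40,30)).items():
    print(n,cv2.absdiff(a,b)[y:y+hh,x:x+w].mean().round(1),cv2.phaseCorrelate(*[np.float32(cv2.cvtColor(i[y:y+hh,x:x+w],6)) for i in(a,b)]))
cv2.imwrite("pics/full32.png",b)
```

```text
[ 0.4857 -0.2183  0.0279]
[ 0.4847 -0.2584  0.0279]
[ 0.4857 -0.2381  0.0602]
[ 0.4844 -0.2782  0.0602]
[ 0.4843 -0.2582  0.0925]
pliers 28.9 ((0.03517915363712021, -0.20752399454889314), 0.663403902053833)
collet 18.1 ((0.6879343206167494, 0.010855195597505585), 1.045155504544576)
arbor 13.9 ((-0.03317727841598206, 0.4981114522136849), 0.44901645198280427)
box 13.2 ((0.3730695202391523, -0.05927212290199435), 0.8825622036721972)
turq 4.7 ((0.6030667789994695, -0.07572465394867045), 0.9615243005163876)
red 10.8 ((0.07439456437339942, 0.04562137738140137), 1.0001228131629802)
orange 12.6 ((0.016619034812528355, -0.06521358044518522), 0.96631758193175)
```

View pics/c32_full.png

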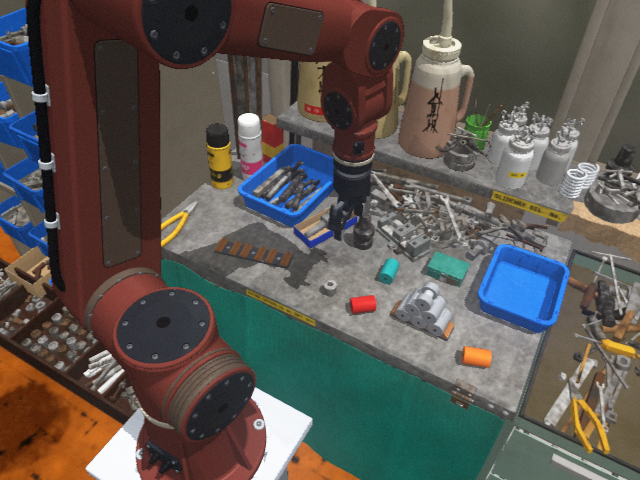

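The pyramid is complete, with all ends within about 1.5 mm of each other. The bystanders haven't moved and the gripper is clear, so I'm handing it in.

```bash
python3 -c "
from cell import *
print(close_job())"
```

```text
the job is handed in; nothing more can be done
None
```

The pyramid is finished and handed in at about 31 s of the 72 s allowed. The two plain blanks sit in the left and right gaps, and the necked blank lies on top between them. I lowered each one until the wrist force showed light contact, 7 N at most, and only then released it.

**Left blank:** it first came to rest about 2–3 mm too far forward. I closed the gripper on its ends to slide it back, before placing the top blank.

**End alignment:** in the last side view, the five blanks whose near-end centre holes I could read cleanly lie at x = 484.3–485.7 mm. That puts their ends within about 1.5 mm of each other. I couldn't measure the right-hand bottom blank as well, because its hole was at the edge of the crop. The bottom row is still in its grooves.

**Bystanders:** the collet, arbor, drill box and the three look-alikes show no visible movement (image shifts under 0.7 pixel). The pliers are partly hidden by the arm in the last side view, but look unmoved in the top view.

**Checks that disagreed:**
- **Gripper height:** the reported tool height did not match the pictures. The fingertips looked roughly 25–30 mm higher than stated, so I set the grasp height from images and contact.
- **Cameras:** the two cameras disagreed by 2–3 mm, so I aligned everything using the side camera.
- **Top view:** the arm hid part of the pyramid in the last top view. That view agrees with the side view but doesn't confirm it on its own.

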